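Fetch the specimen pot from behind the tube carriers and weigh it

TASK

The specimen pot at the back of the bay has to go on the balance. First move both tube carriers that stand in front of it, upright, onto the steel side tray, then stand the pot in the middle of the balance's pan, and only then put each carrier back in the bay exactly where it stood before, facing the same way. Tip nothing over and leave the other pot, the one on the bench outside the bay, where it is.

Things in the scene. Friction and masses are not known exactly. Their poses are not given: they have to be found in the camera images.
- wide_c (a point): White rigid tube carrier, six closed tubes in two rows of three: 52 mm wide (y), 74 mm long (x), 220 g. Flat-sided up to 82 mm; caps rise to 110 mm. Starts left or right in the bay's front row, long axis front to back. Point: its centre, 55 mm above the base; z up. Best gripped across the 52 mm width, 60 to 72 mm above the base, so the gripper body clears the caps.
- slim_c (a point): White rigid tube carrier, three closed tubes in a single row: 34 mm wide (y), 74 mm long (x), 140 g. Flat-sided up to 82 mm; caps rise to 110 mm. Starts left or right in the bay's front row, long axis front to back. Point: its centre, 55 mm above the base; z up. Best gripped across the 34 mm width, 60 to 72 mm above the base, so the gripper body clears the caps.
- pot_c (a point): The wanted specimen pot: round white screw-cap pot, 56 mm in diameter (grip it across any diameter), 50 mm high, about 90 g. It stands at the back middle of the bay, close (about 7 mm) behind the two carriers. The point is at its centre, 25 mm above its base.
- spare_c (a point): Another pot, same make and size (56 mm diameter, 50 mm high), standing on the bench outside the bay, to the left or right of it: not wanted, leave it alone. The point is at its centre, 25 mm up.
- bay: Fixed specimen bay: low stall 200 mm deep (x) by 220 mm wide (y), floor 4 mm thick, walls 5 mm thick and 35 mm high at the back (+x) and both sides, open at the front (-x, towards the robot). Origin at the centre of its underside, on the bench. A loose rubber stopper (26 mm diameter, 14 mm high) lies in its back left corner (+x, +y).
- tray: Fixed steel side tray, empty, 160 mm (x) by 190 mm (y), floor 3 mm thick, rim 3 mm thick and 10 mm high. Origin at the centre of its underside. Both carriers fit side by side, long axes along the tray's x, 45 mm either side of its centre along y. It is left or right of the bay.
- pan (a point): Centre of the top surface of the balance's round steel pan (116 mm diameter, 50 mm above the bench; the balance is fixed and the pan does not move). The white balance body is 190 mm by 150 mm and 40 mm high, its display on the side towards the robot (its -x). It is on the other side of the bay from the tray.
Things that resemble listed ones, but are neither listed nor needed, are in the scene too. Leave any purple or yellow look-alike of the part that bears slim_c alone. Of the things shaped like the tray, the steel one is meant.

How it is judged:
By the outcome, as a careful person would: the job done as asked, in the order asked, and still so for the second after the job is handed in, with the robot touching nothing.
It also fails if it takes over 147 s, if anything falls off the work surface, if the arm or the gripper's body presses on something with over 40 N, if the wrist force passes 120 N, or if a joint passes its speed limit or range.

ROBOT

A 6-joint arm with a two-finger parallel gripper is mounted at the origin on the work surface. World frame = base frame: x ahead of the robot, y to its left, z up, the work surface at z = 0. Lengths are in mm, angles in rad, forces in N, time in s.
With the tool pointing down it reaches from about 350 to 775 mm from the base axis. Payload 7.3 kg.
Tool frame: the origin (TCP) lies at the very end of the fingers, on their centre line; the grasp point (between the pads) lies 19 mm behind it; z points along the fingers, x is the direction in which the jaws open and shut, and the axes are right-handed (so a half turn about z gives the same grasp; the last joint's range is limited). The gripper opens to 92 mm and grips with 3 to 60 N. Pads are 19 mm wide; open, the fingers measure 130 mm over their backs; the gripper's body (75 mm by 190 mm) begins 47 mm behind the grasp point.
Start: joints at [-1.254, 0.342, 1.524, -0, 1.275, -0.146], TCP at [234.413, -469.782, 226.741] pointing down, gripper open.
Joint ranges: [-2.53, 2.53], [-0.77, 2.02], [0.04, 2.7], [-1, 4.14], [0.28, 2.66], [-3.11, 3.11]. Speed limits (rad/s): [2.57, 2.57, 3.14, 3.14, 3.14, 3.14].

INTERFACE

Orientations are given as [roll, pitch, yaw] about the fixed x, y, z axes, in that order (R = Rz(yaw) Ry(pitch) Rx(roll)).
In Python, from plant import bot, capture, camera_params gives the robot as it stands.
- The arm moves only by the shell command python3 -m jog 'ROWS' [OPENING]. ROWS is a JSON object of lists of equal length, an entry for each row: "xyz": the shift along the world's x, y, z as a fraction of full scale, a list of three; "angular": the turn, a rotation vector about the world's x, y, z as a fraction of full scale, a list of three. In form: {"xyz": [[x, y, z], ...], "angular": [[wx, wy, wz], ...]}. A call has 1 to 10 rows; each row shifts and turns the pose as measured when the row begins; what a row does not reach is not made up. Full scale, the value 1, is 2 cm for a shift and 6 degrees for a turn. A row lasts 1/10 s, in which the tool goes at most 50 mm and 8.59 degrees, less where a joint would pass 70% of its speed; a pose out of reach is approached as far as the arm can. A call with a number of a shift or a turn outside -1 to 1 is refused whole. A call with a gripper value outside its range is refused whole. OPENING is the closure, from -1 (fully open) to 1 (shut), set as the call begins (- or left out, the last holds). The fingers move at their own pace and stop on an object; the grip force is fixed at half the most. Time passes only in rows, so rows that do not move let the fingers close. It gives the time, the measured TCP pose, the force and the opening at its end, in the units of the state.
- bot.get_obs(): the state, without advancing time (a new reading comes with each control period).
- capture(name): name is "scene" or "top" or "wrist"; returns the picture (420x560x3 uint8, red, green, blue); there is no depth.
- camera_params(name): a dict with "fx", "fy", "cx", "cy" (pixels), "rvec" (rotation vector, rad) and "tvec" (3), from world to camera coordinates, as OpenCV has them. Camera axes: x right, y down, z forward; pixel columns grow to the right and rows downward; lengths in mm; the calibration is good to about 2 mm. A picture is of the moment at which its call begins: read the wrist's pose just before it. camera_params takes no time and is no camera call; for the wrist camera it gives the pose at the moment of the call.
- bot.close_job(): hands the job in, once; it reports no verdict.
The state is a dict: "time": time; "joint_positions": joint angles; "dq": joint speeds; "tau": joint torques, N m; "tool_pos": TCP position; "tcp_rot": TCP orientation; "contact_force": force on the tool from outside, world axes, zero at the start; "moment": the same for the moment, N m; "grip_width": finger opening in mm.
Only numpy, scipy, OpenCV 4.12 (cv2) and the standard library are available. Lean on these libraries where they do the work, as an engineer would, in place of code of your own. Each camera call takes 0.05 s, during which the arm holds its last target.

## Working session

There is one attempt and no reset: what is moved stays moved. The work goes in short steps, Python scripts to look and compute and a shell command to move; the robot and the scene stay as the last step left them, time stands still between calls to the robot, and variables do not carry over. Pictures are saved under pics/ and viewed, and the job is handed in when it is done.

```bash
ls; mkdir -p pics; python3 - <<'E'
from plant import bot,capture,camera_params
import cv2
o=bot.get_obs(); print(o)
for n in("scene","top","wrist"):
    cv2.imwrite(f"pics/{n}0.png",capture(n)[:,:,::-1]); print(n,camera_params(n))
E
```

```text
pics
{'time': 0.0, 'joint_positions': array([-1.25399731e+00,  3.42695156e-01,  1.52503375e+00, -2.91060250e-05,
        1.27539885e+00, -1.45989214e-01]), 'dq': array([ 6.91638845e-04, -1.02185482e-03, -7.24802407e-05, -9.57270304e-04,
        5.77662785e-04,  4.02698092e-05]), 'tau': array([ 1.97278525e-03, -4.31242919e+01, -2.44212663e+01,  7.19079142e-02,
        5.60267537e-02, -1.26455443e-04]), 'tool_pos': array([ 234.26922913, -469.36704471,  226.05343636]), 'tcp_rot': array([-3.14139688e+00,  1.52281741e-03, -1.10799945e+00]), 'contact_force': array([-0.01715545, -0.30079012, -0.39565288]), 'moment': array([-0.04488271, -0.00989319,  0.02442182]), 'grip_width': 91.69417040446605}
scene {'fx': 389.12273823069046, 'fy': 389.12273823069046, 'cx': 280.53392024210217, 'cy': 212.71059381806302, 'rvec': array([ 1.67146511,  1.62908087, -0.83761379]), 'tvec': array([  11.33191325, -229.26483245, 1495.39751364])}
top {'fx': 491.06960907751886, 'fy': 491.06960907751886, 'cx': 276.17312533233667, 'cy': 206.8997671653846, 'rvec': array([ 2.14923254, -2.17744481,  0.1401893 ]), 'tvec': array([  -9.32405709,  492.63143038, 1588.62155052])}
wrist {'fx': 354.69690844782264, 'fy': 354.69690844782264, 'cx': 285.23965085857026, 'cy': 202.55920157487387, 'rvec': array([-2.4692929 ,  1.52518761,  0.21031384]), 'tvec': array([-524.95977666,  -34.35691738,  390.12511123])}
```

View pics/top0.png

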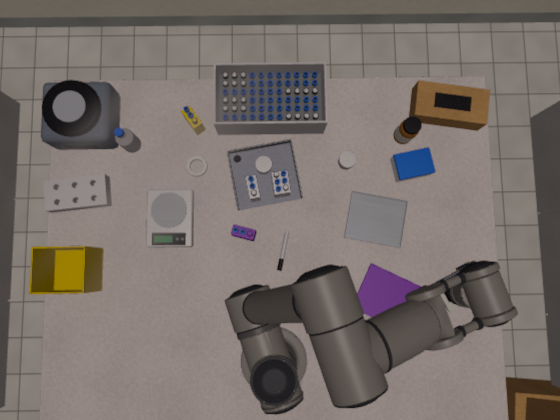

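View pics/scene0.png

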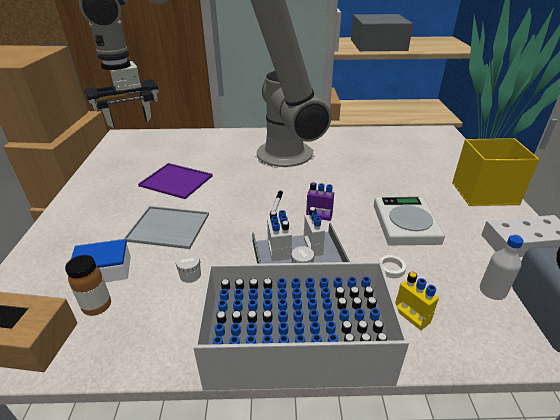

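View pics/wrist0.png

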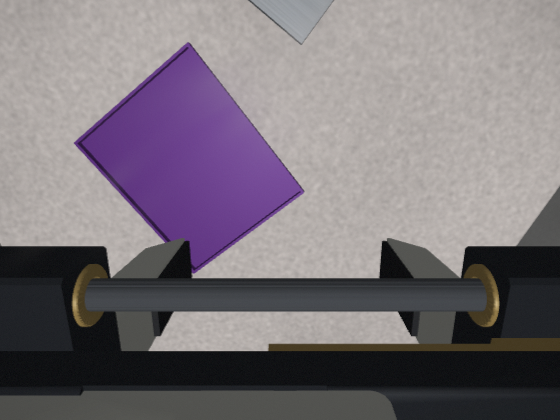

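The top view (up = +x, left = +y) shows the bay at about (265,175), with the slim carrier at (253,188), the wide one at (282,183) and the pot at (264,164). The steel tray is at (376,219), the balance pan at (169,210) and the spare pot at (347,160). The purple tray at (390,295) and the purple and yellow carriers at (243,232) and (192,119) are look-alikes. I'll enlarge to measure.

```bash
cat > h.py <<'E'
import numpy as np, cv2
from plant import bot,capture,camera_params
def pix2w(n,uv,z,p=None):
    p=p or camera_params(n); R=cv2.Rodrigues(np.array(p['rvec']))[0]; t=np.array(p['tvec'])
    uv=np.atleast_2d(uv).astype(float); out=[]
    for u,v in uv:
        d=R.T@np.array([(u-p['cx'])/p['fx'],(v-p['cy'])/p['fy'],1]); c=-R.T@t
        out.append(c+d*(z-c[2])/d[2])
    return np.array(out)
def w2pix(n,X,p=None):
    p=p or camera_params(n)
    K=np.array([[p['fx'],0,p['cx']],[0,p['fy'],p['cy']],[0,0,1]])
    return cv2.projectPoints(np.atleast_2d(X).astype(float),np.array(p['rvec']),np.array(p['tvec']),K,None)[0][:,0]
def crop(im,x0,y0,x1,y1,s,name):
    c=cv2.resize(im[y0:y1,x0:x1],None,fx=s,fy=s,interpolation=cv2.INTER_CUBIC)
    for x in range((x0+9)//10*10,x1,10): cv2.putText(c,str(x),((x-x0)*s,10),0,.35,(0,0,255),1); cv2.line(c,((x-x0)*s,12),((x-x0)*s,18),(0,0,255),1)
    for y in range((y0+9)//10*10,y1,10): cv2.putText(c,str(y),(0,(y-y0)*s+4),0,.35,(0,0,255),1); cv2.line(c,(24,(y-y0)*s),(30,(y-y0)*s),(0,0,255),1)
    cv2.imwrite(name,c)
E
python3 - <<'E'
from h import *
im=cv2.imread('pics/top0.png')
crop(im,220,130,310,220,6,'pics/bay0.png')
crop(im,335,180,420,255,7,'pics/tray0.png')
crop(im,140,180,200,255,8,'pics/bal0.png')
E
```

```text
(no output)
```

View pics/bay0.png

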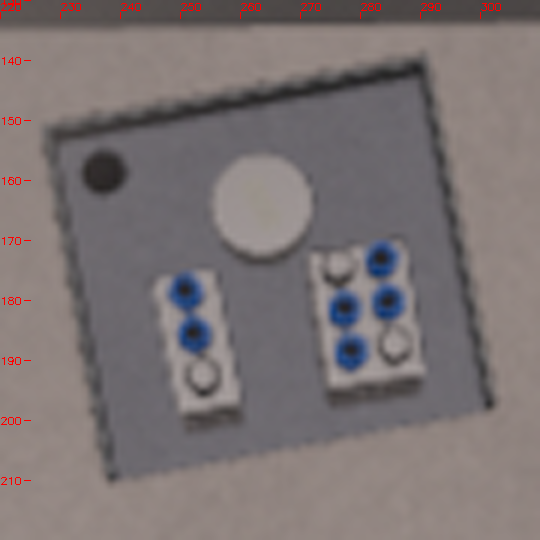

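View pics/tray0.png

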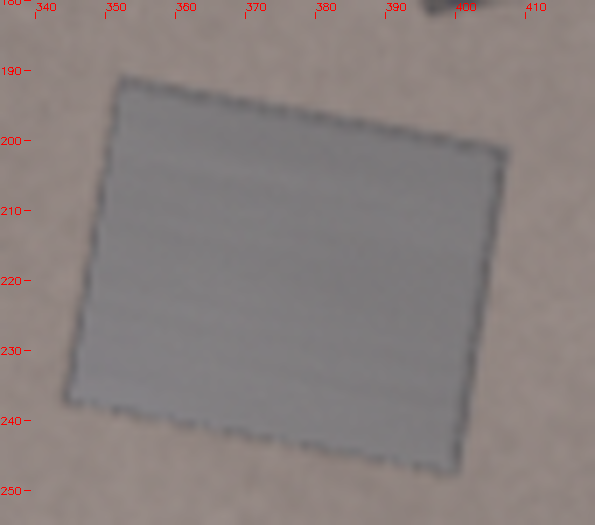

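View pics/bal0.png

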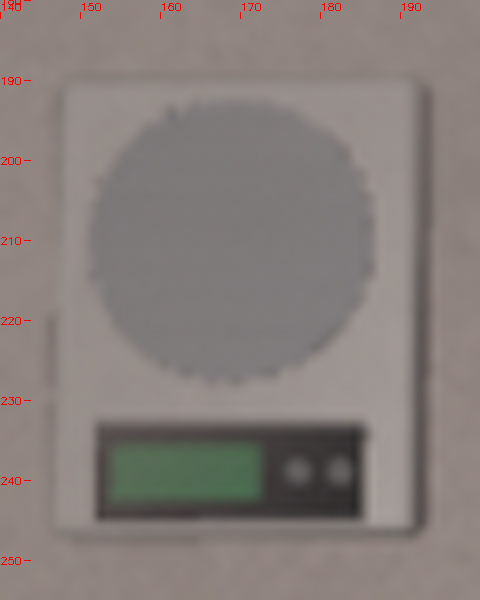

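```bash
python3 - <<'E'
from h import *
def C(pts,x0,y0,s): return (np.array(pts,float)+.5)/s-.5+[x0,y0]
P=lambda pts,x0,y0,s,z: pix2w('top',C(pts,x0,y0,s),z)
np.set_printoptions(suppress=True,precision=1)
sl=P([(185,291),(194,334),(204,376)],220,130,6,114)
slc=P([(153,288),(214,271),(243,406),(183,417)],220,130,6,86)
w=P([(340,268),(381,259),(345,310),(388,302),(351,352),(396,344)],220,130,6,114)
wc=P([(308,252),(404,236),(425,376),(328,390)],220,130,6,86)
yaw=lambda a,b: np.degrees(np.arctan2((a-b)[1],(a-b)[0]))
print('slim',sl,sl.mean(0),yaw(sl[0],sl[2]),'body',slc.mean(0))
print('wide',w,w.mean(0),yaw(w[0]+w[1],w[4]+w[5]),'body',wc.mean(0))
print('pot',P([(263,205)],220,130,6,54))
b=P([(48,132),(425,62),(492,405),(111,478)],220,130,6,35); print('bay',b,b.mean(0),yaw(b[0],b[3]),yaw(b[1],b[2]))
t=P([(120,78),(506,150),(457,472),(66,402)],335,180,7,10); print('tray',t,t.mean(0),yaw(t[0],t[3]),yaw(t[1],t[2]),yaw(t[0],t[1])-90)
print('pan',P([(231,241.5)],140,180,8,50))
bb=P([(65,85),(418,85),(414,525),(55,525)],140,180,8,40);print(bb)
print('spare',pix2w('top',(347,160),50))
E
```

```text
slim [[574.5  64.8 114. ]
 [551.7  60.3 114. ]
 [529.4  55.2 114. ]] [551.9  60.1 114. ] 11.993615183475757 body [550.2  59.2  86. ]
wide [[585.8 -16.6 114. ]
 [590.3 -38.2 114. ]
 [563.4 -18.9 114. ]
 [567.4 -41.5 114. ]
 [541.1 -21.7 114. ]
 [545.1 -45.3 114. ]] [565.5 -30.4 114. ] 7.792747255161956 body [566.4 -30.5  86. ]
pot [[632.6  24.4  54. ]]
bay [[679.3 143.5  35. ]
 [716.6 -66.3  35. ]
 [523.4 -99.8  35. ]
 [485.6 109.4  35. ]] [601.2  21.7  35. ] 9.989040581035487 9.836019319700078
tray [[ 546.4 -270.    10. ]
 [ 509.3 -453.8   10. ]
 [ 356.  -423.5   10. ]
 [ 391.5 -239.4   10. ]] [ 450.8 -346.7   10. ] -11.173101521099529 -11.158399645824938 -11.411892221990811
pan [[485.1 334.3  50. ]]
[[551.8 405.2  40. ]
 [550.  260.6  40. ]
 [369.8 260.9  40. ]
 [371.7 406.   40. ]]
spare [[ 642.8 -251.1   50. ]]
```

```bash
python3 -m jog '{"xyz":[[0.5,1,0.2],[0.5,1,0.2],[0.5,1,0.2],[0.5,1,0.2],[0.5,1,0.2],[0.5,1,0.2],[0.5,1,0.2],[0.5,1,0.2],[0.5,1,0.2],[0.5,1,0.2]],"angular":[[0,0,-0.28],[0,0,-0.28],[0,0,-0.28],[0,0,-0.28],[0,0,-0.28],[0,0,-0.28],[0,0,-0.28],[0,0,-0.28],[0,0,-0.28],[0,0,-0.28]]}'
python3 - <<'E'
from h import *
o=bot.get_obs(); p=camera_params('wrist');R=cv2.Rodrigues(p['rvec'])[0];print(o['tool_pos'],o['tcp_rot'],-R.T@p['tvec'],R)
E
```

```text
time: 1.15
tool_pos: [334.8, -262.1, 264.0]
tcp_rot: [3.14, 0.008, -1.418]
contact_force: [1.1, -0.2, 0.1]
grip_width: 91.8
[ 334.81880565 -262.14879558  263.96938198] [ 3.14027541  0.00826618 -1.41794021] [ 407.19100528 -252.50495194  422.20878009] [[ 0.1535293  -0.98811294 -0.00784633]
 [-0.95088404 -0.14989543  0.27083371]
 [-0.26879042 -0.03411996 -0.96259417]]
```

```bash
Z='[0,0,0]'; python3 -m jog '{"xyz":[[0.9,0.95,0.2],[0.9,0.95,0.2],[0.9,0.95,0.2],[0.9,0.95,0.2],[0.9,0.95,0.2],[0.9,0.95,0.2],[0.9,0.95,0.2],[0.9,0.95,0],[0.9,0.95,0],[0.9,0.95,0]],"angular":[[0,0,0],[0,0,0],[0,0,0],[0,0,0],[0,0,0],[0,0,0],[0,0,0],[0,0,0],[0,0,0],[0,0,0]]}'
python3 -m jog '{"xyz":[[0.9,0.95,0],[0.9,0.95,0],[0.9,0.95,0],[0.5,0.7,0],[0,0,0],[0,0,0]],"angular":[[0,0,0],[0,0,0],[0,0,0],[0,0,0],[0,0,0],[0,0,0]]}'
python3 - <<'E'
from h import *
o=bot.get_obs(); p=camera_params('wrist');im=capture('wrist')[:,:,::-1];cv2.imwrite('pics/w1.png',im)
import pickle;pickle.dump(p,open('w1.pkl','wb'));print(o['tool_pos'],o['tcp_rot'],p)
E
```

```text
time: 2.15
tool_pos: [519.4, -62.2, 292.2]
tcp_rot: [3.138, 0.01, -1.42]
contact_force: [-0.2, 0.4, 0.5]
grip_width: 91.6
time: 2.75
tool_pos: [586.1, 14.6, 289.0]
tcp_rot: [3.133, 0.011, -1.416]
contact_force: [-0.9, -0.6, 0.4]
grip_width: 92.1
[586.09999191  14.60994803 289.01648549] [ 3.13264956  0.01139169 -1.41579564] {'fx': 354.69690844782264, 'fy': 354.69690844782264, 'cx': 285.23965085857026, 'cy': 202.55920157487387, 'rvec': array([-2.22203509,  1.89631643,  0.28143273]), 'tvec': array([-73.95890809, 505.09703322, 612.18890676])}
```

View pics/w1.png

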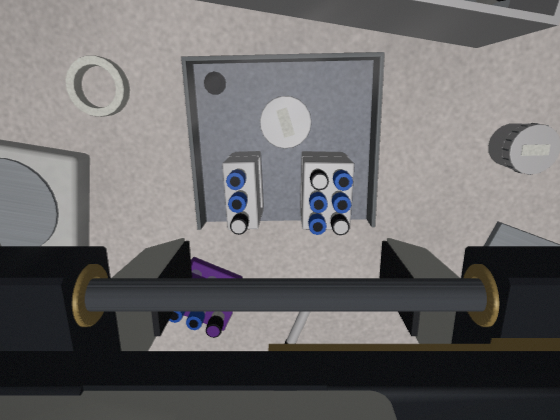

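The wrist view shows the slim carrier (caps near (237,203)), the wide one (caps near (330,204)) and the pot at (285,122), with a label on top. The spare is on the right at (530,149). The purple slim look-alike at (205,310) is outside the bay. I'll enlarge the carriers.

```bash
python3 - <<'E'
from h import *
im=cv2.imread('pics/w1.png')
crop(im,180,145,270,245,6,'pics/w1s.png')
crop(im,280,145,380,245,6,'pics/w1w.png')
E
```

```text
(no output)
```

View pics/w1s.png

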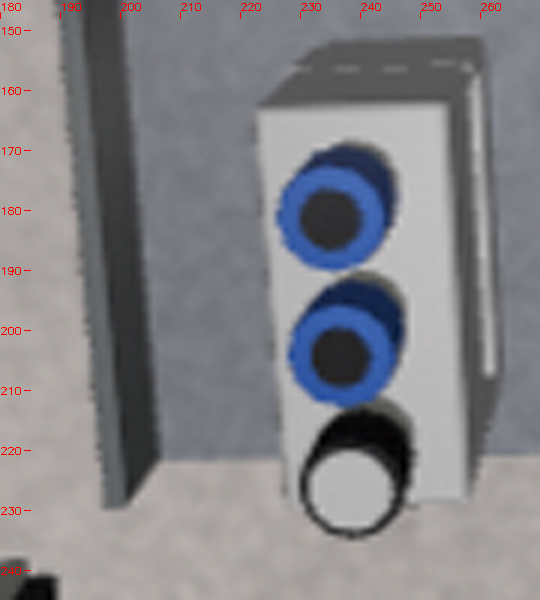

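View pics/w1w.png

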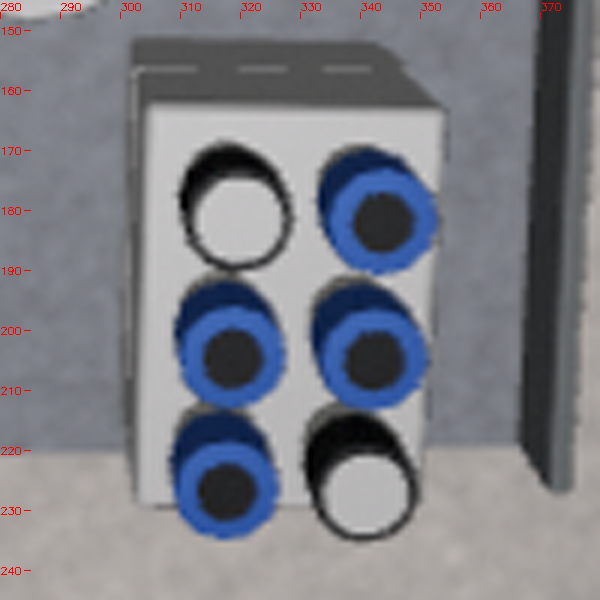

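```bash
python3 - <<'E'
from h import *
import pickle;p=pickle.load(open('w1.pkl','rb'))
np.set_printoptions(suppress=True,precision=1)
def C(pts,x0,y0,s): return (np.array(pts,float)+.5)/s-.5+[x0,y0]
P=lambda pts,x0,z: pix2w('wrist',C(pts,x0,145,6),z,p)
yaw=lambda a,b: np.degrees(np.arctan2((a-b)[1],(a-b)[0]))
for nm,x0,caps,body in (('slim',180,[(332,218),(343,356),(351,490)],[(259,110),(448,103),(470,499),(290,502)]),
  ('wide',280,[(240,222),(381,222),(232,358),(374,360),(226,491),(364,494)],[(148,105),(443,106),(418,505),(136,504)])):
    c=P(caps,x0,114); b=P(body,x0,86)
    n=1 if nm=='slim' else 2
    print(nm,'caps',c.mean(0),yaw(c[:n].mean(0),c[-n:].mean(0)),'body',b.mean(0),'yawL',yaw(b[0],b[3]),'yawR',yaw(b[1],b[2]),'width',np.linalg.norm(b[0]-b[1]),'len',np.linalg.norm(b[0]-b[3]),np.linalg.norm(b[1]-b[2]))
    bd=b
pot=pix2w('wrist',(285,122),54,p);print('pot',pot)
E
```

```text
slim caps [555.   59.5 114. ] 10.60885187326549 body [555.5  59.2  86. ] yawL 10.643658046539889 yawR 10.723512963623278 width 32.45684739564491 len 71.41442754520656 71.97844531997879
wide caps [569.  -30.8 114. ] 7.823041209645337 body [569.7 -30.8  86. ] yawL 8.099882918890536 yawR 8.457466605006697 width 50.26804492669705 len 72.46732611385985 72.36905437049263
pot [[636.3  25.1  54. ]]
```

```bash
cat > d.py <<'E'
import sys
from h import *
from scipy.spatial.transform import Rotation as Ro
o=bot.get_obs(); x,y,z,yawdeg=map(float,sys.argv[1:5])
d=np.array([x,y,z])-o['tool_pos']
R=Ro.from_euler('xyz',o['tcp_rot']); D=Ro.from_euler('xyz',[np.pi,0,np.radians(yawdeg)])
r=np.degrees((D*R.inv()).as_rotvec())
print('t',o['time'],'pos',o['tool_pos'].round(1),'F',o['contact_force'].round(1),'w',round(o['grip_width'],1),'| fullscale xyz',(d/20).round(2),'ang',(r/6).round(2),'q',o['joint_positions'].round(2))
E
python3 d.py 569 -30.7 200 -81.8
```

```text
t 2.8 pos [586.   14.5 289. ] F [-0.2 -0.4  1.1] w 91.7 | fullscale xyz [-0.85 -2.26 -4.45] ang [-0.1  -0.1  -0.11] q [-0.11  0.43  1.22  0.01  1.5   1.3 ]
```

```bash
python3 -m jog '{"xyz":[[-0.2,-0.5,-0.9],[-0.2,-0.5,-0.9],[-0.2,-0.5,-0.9],[-0.15,-0.5,-0.9],[-0.1,-0.26,-0.85],[0,0,0],[0,0,0]],"angular":[[-0.1,-0.1,-0.11],[0,0,0],[0,0,0],[0,0,0],[0,0,0],[0,0,0],[0,0,0]]}' -0.61
python3 d.py 569 -30.7 53 -81.8
```

```text
time: 3.5
tool_pos: [564.6, -38.1, 199.8]
tcp_rot: [-3.139, -0.003, -1.435]
contact_force: [0.1, 0.6, 1.0]
grip_width: 74.0
t 3.5 pos [564.6 -38.1 199.8] F [0.1 0.6 1. ] w 74.0 | fullscale xyz [ 0.22  0.37 -7.34] ang [0.02 0.03 0.07] q [-0.2   0.44  1.45 -0.    1.25  1.23]
```

```bash
python3 -m jog '{"xyz":[[0.2,0.35,-0.5],[0,0,-0.5],[0,0,-0.5],[0,0,0],[0,0,0]],"angular":[[0.02,0.03,0.07],[0,0,0],[0,0,0],[0,0,0],[0,0,0]]}' -0.61
python3 d.py 569 -30.7 53 -81.8
```

```text
time: 4.0
tool_pos: [570.0, -29.9, 169.5]
tcp_rot: [-3.139, -0.001, -1.426]
contact_force: [-1.0, -1.1, 0.3]
grip_width: 73.9
t 4.0 pos [570.  -29.9 169.5] F [-1.  -1.1  0.3] w 73.9 | fullscale xyz [-0.05 -0.04 -5.83] ang [ 0.01  0.03 -0.02] q [-0.19  0.47  1.48  0.    1.18  1.24]
```

```bash
python3 -m jog '{"xyz":[[0,-0.04,-0.5],[0,0,-0.5],[0,0,-0.5],[0,0,-0.5],[0,0,-0.5],[0,0,-0.5],[0,0,-0.5],[0,0,-0.5],[0,0,-0.5],[0,0,0]],"angular":[[0,0.03,0],[0,0,0],[0,0,0],[0,0,0],[0,0,0],[0,0,0],[0,0,0],[0,0,0],[0,0,0],[0,0,0]]}' -0.61
python3 d.py 569 -30.7 53 -81.8
```

```text
time: 5.0
tool_pos: [569.3, -30.7, 70.8]
tcp_rot: [3.14, -0.0, -1.426]
contact_force: [0.1, -0.1, 0.7]
grip_width: 73.8
t 5.0 pos [569.3 -30.7  70.8] F [ 0.1 -0.1  0.7] w 73.8 | fullscale xyz [-0.02 -0.   -0.89] ang [ 0.   -0.01 -0.02] q [-0.19  0.59  1.59 -0.    0.96  1.24]
```

```bash
python3 -m jog '{"xyz":[[0,0,-0.4],[0,0,-0.4],[0,0,0],[0,0,0]],"angular":[[0,0,-0.02],[0,0,0],[0,0,0],[0,0,0]]}' -0.61
python3 d.py 569 -30.7 53 -81.8
python3 - <<'E'
from h import *
cv2.imwrite('pics/w2.png',capture('wrist')[:,:,::-1])
im=capture('top')[:,:,::-1].copy(); crop(im,220,130,310,220,6,'pics/t2.png')
E
```

```text
time: 5.4
tool_pos: [569.9, -30.8, 53.8]
tcp_rot: [3.141, -0.001, -1.428]
contact_force: [-0.1, 0.3, 0.6]
grip_width: 74.0
t 5.4 pos [569.9 -30.8  53.8] F [-0.1  0.3  0.6] w 74.0 | fullscale xyz [-0.04  0.   -0.04] ang [ 0.01 -0.    0.01] q [-0.19  0.61  1.61 -0.    0.93  1.24]
```

View pics/w2.png

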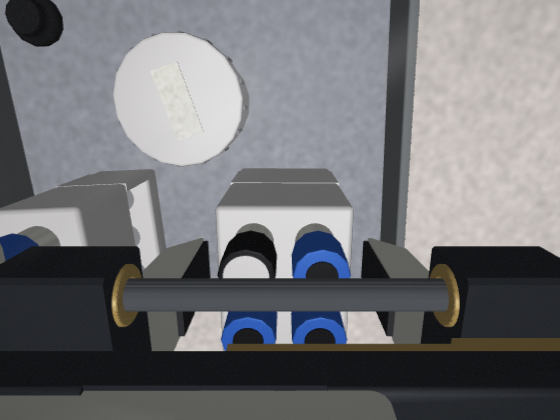

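The wide carrier (columns 218–352) is centred between the fingers. Closing.

```bash
python3 -m jog '{"xyz":[[0,0,0],[0,0,0],[0,0,0],[0,0,0],[0,0,0],[0,0,0]],"angular":[[0,0,0],[0,0,0],[0,0,0],[0,0,0],[0,0,0],[0,0,0]]}' 1
python3 d.py 569 -30.7 53 -81.8
python3 - <<'E'
from h import *
cv2.imwrite('pics/w3.png',capture('wrist')[:,:,::-1])
E
```

```text
time: 6.1
tool_pos: [570.5, -30.8, 54.9]
tcp_rot: [-3.14, -0.001, -1.428]
contact_force: [1.0, -0.8, 0.1]
grip_width: 52.0
t 6.1 pos [570.5 -30.8  54.9] F [ 1.  -0.8  0.1] w 52.0 | fullscale xyz [-0.07  0.   -0.1 ] ang [0.01 0.02 0.  ] q [-0.19  0.61  1.6  -0.    0.93  1.24]
```

View pics/w3.png

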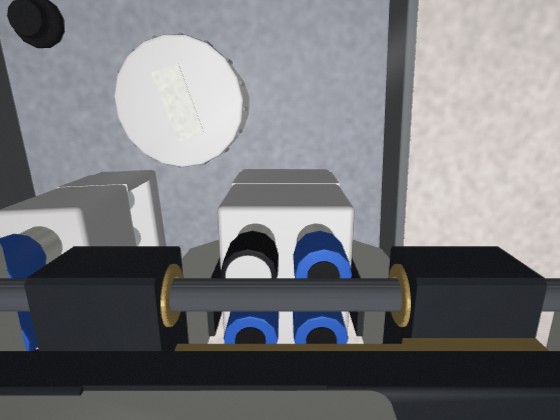

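```bash
python3 -m jog '{"xyz":[[0,0,0.3],[0,0,0.5],[0,0,0.6],[0,0,0.6],[0,0,0.6],[0,0,0.6],[0,0,0.6],[0,0,0.6],[0,0,0],[0,0,0]],"angular":[[0,0,0],[0,0,0],[0,0,0],[0,0,0],[0,0,0],[0,0,0],[0,0,0],[0,0,0],[0,0,0],[0,0,0]]}' 1
python3 d.py 442 -391 140 -101.2
```

```text
time: 7.15
tool_pos: [570.2, -30.8, 152.5]
tcp_rot: [-3.138, -0.002, -1.428]
contact_force: [0.2, 0.1, -2.8]
grip_width: 51.8
t 7.15 pos [570.2 -30.8 152.5] F [ 0.2  0.1 -2.8] w 51.8 | fullscale xyz [ -6.41 -18.01  -0.63] ang [ 0.02  0.03 -3.23] q [-0.19  0.49  1.51 -0.    1.14  1.24]
```

```bash
python3 -m jog '{"xyz":[[-0.1,-0.3,0],[-0.2,-0.6,0],[-0.28,-0.8,0],[-0.28,-0.8,0],[-0.28,-0.8,0],[-0.28,-0.8,0],[-0.28,-0.8,0],[-0.28,-0.8,0],[-0.28,-0.8,0],[-0.28,-0.8,0]],"angular":[[0,0.03,-0.1],[0,0,-0.16],[0,0,-0.16],[0,0,-0.16],[0,0,-0.16],[0,0,-0.16],[0,0,-0.16],[0,0,-0.16],[0,0,-0.16],[0,0,-0.16]]}' 1
python3 -m jog '{"xyz":[[-0.28,-0.8,0],[-0.28,-0.8,0],[-0.28,-0.8,0],[-0.28,-0.8,0],[-0.28,-0.8,0],[-0.28,-0.8,0],[-0.28,-0.8,0],[-0.2,-0.6,0],[-0.1,-0.4,0],[0,0,0]],"angular":[[0,0,-0.16],[0,0,-0.16],[0,0,-0.16],[0,0,-0.16],[0,0,-0.16],[0,0,-0.16],[0,0,-0.16],[0,0,-0.16],[0,0,-0.16],[0,0,0]]}' 1
python3 d.py 442 -391 140 -101.2
```

```text
time: 8.15
tool_pos: [510.9, -187.0, 146.4]
tcp_rot: [3.13, 0.002, -1.603]
contact_force: [0.4, -0.1, -1.5]
grip_width: 52.2
time: 9.15
tool_pos: [453.7, -332.3, 140.4]
tcp_rot: [3.118, 0.005, -1.778]
contact_force: [-0.8, 0.1, -2.7]
grip_width: 51.9
t 9.15 pos [ 453.7 -332.3  140.4] F [-0.8  0.1 -2.7] w 51.9 | fullscale xyz [-0.59 -2.93 -0.02] ang [-0.09 -0.21  0.11] q [-0.76  0.5   1.52 -0.01  1.14  1.02]
```

```bash
python3 -m jog '{"xyz":[[-0.1,-0.5,0],[-0.15,-0.6,0],[-0.12,-0.6,0],[-0.1,-0.6,0],[-0.05,-0.3,0],[0,0,0],[0,0,0]],"angular":[[-0.05,-0.1,0.06],[-0.04,-0.11,0.05],[0,0,0],[0,0,0],[0,0,0],[0,0,0],[0,0,0]]}' 1
python3 d.py 442 -391 55 -101.2
python3 - <<'E'
from h import *
im=capture('top')[:,:,::-1].copy(); crop(im,320,170,430,265,7,'pics/t3.png')
cv2.imwrite('pics/s3.png',capture('scene')[:,:,::-1])
E
```

```text
time: 9.85
tool_pos: [443.1, -386.6, 140.0]
tcp_rot: [-3.141, 0.001, -1.762]
contact_force: [-0.2, 0.0, -2.5]
grip_width: 51.6
t 9.85 pos [ 443.1 -386.6  140. ] F [-0.2  0.  -2.5] w 51.6 | fullscale xyz [-0.06 -0.22 -4.25] ang [-0.01  0.01 -0.04] q [-0.85  0.53  1.47  0.    1.14  0.91]
```

View pics/t3.png

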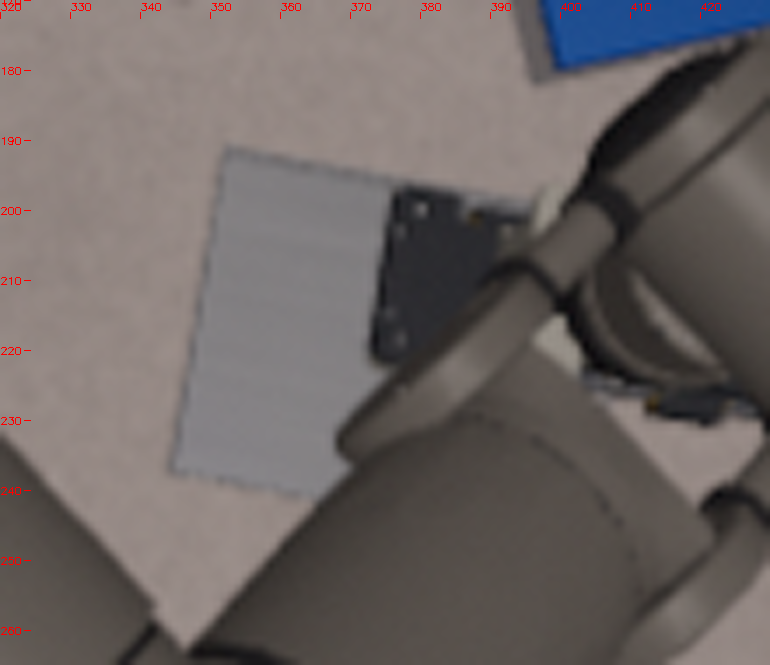

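View pics/s3.png

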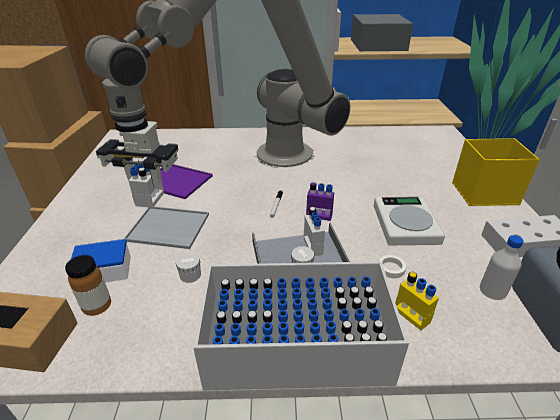

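```bash
python3 -m jog '{"xyz":[[-0.05,-0.2,-0.4],[0,0,-0.5],[0,0,-0.5],[0,0,-0.5],[0,0,-0.5],[0,0,-0.5],[0,0,-0.4],[0,0,-0.2],[0,0,0],[0,0,0]],"angular":[[0,0,-0.04],[0,0,0],[0,0,0],[0,0,0],[0,0,0],[0,0,0],[0,0,0],[0,0,0],[0,0,0],[0,0,0]]}' 1
python3 d.py 442 -391 53.5 -101.2
```

```text
time: 10.95
tool_pos: [441.9, -388.6, 62.2]
tcp_rot: [3.14, 0.003, -1.765]
contact_force: [-0.3, -0.8, -2.1]
grip_width: 51.5
t 10.95 pos [ 441.9 -388.6   62.2] F [-0.3 -0.8 -2.1] w 51.5 | fullscale xyz [ 0.   -0.12 -0.43] ang [-0.03 -0.01 -0.01] q [-0.85  0.63  1.54  0.    0.98  0.91]
```

```bash
python3 -m jog '{"xyz":[[0,-0.1,-0.15],[0,0,-0.1],[0,0,-0.1],[0,0,0],[0,0,0]],"angular":[[-0.03,0,0],[0,0,0],[0,0,0],[0,0,0],[0,0,0]]}' 1
python3 d.py 442 -391 53.5 -101.2
```

```text
time: 11.45
tool_pos: [442.6, -391.6, 56.1]
tcp_rot: [-3.141, -0.002, -1.765]
contact_force: [0.1, 0.2, -2.0]
grip_width: 52.0
t 11.45 pos [ 442.6 -391.6   56.1] F [ 0.1  0.2 -2. ] w 52.0 | fullscale xyz [-0.03  0.03 -0.13] ang [ 0.02  0.01 -0.01] q [-0.85  0.64  1.54 -0.    0.96  0.91]
```

```bash
python3 -m jog '{"xyz":[[0,0,-0.08],[0,0,-0.08],[0,0,-0.08],[0,0,0]],"angular":[[0.02,0,0],[0,0,0],[0,0,0],[0,0,0]]}' 1
python3 d.py 442 -391 53.5 -101.2
```

```text
time: 11.85
tool_pos: [442.9, -391.8, 54.4]
tcp_rot: [-3.139, -0.001, -1.765]
contact_force: [-0.5, 0.6, -2.5]
grip_width: 51.7
t 11.85 pos [ 442.9 -391.8   54.4] F [-0.5  0.6 -2.5] w 51.7 | fullscale xyz [-0.04  0.04 -0.05] ang [ 0.01  0.02 -0.01] q [-0.85  0.64  1.55  0.    0.95  0.91]
```

```bash
python3 -m jog '{"xyz":[[0,0,-0.1],[0,0,-0.1],[0,0,0]],"angular":[[0,0,0],[0,0,0],[0,0,0]]}' 1
python3 d.py 442 -391 53.5 -101.2
```

```text
time: 12.15
tool_pos: [443.3, -392.1, 54.4]
tcp_rot: [-3.137, -0.003, -1.765]
contact_force: [0.0, -0.2, -2.9]
grip_width: 51.8
t 12.15 pos [ 443.3 -392.1   54.4] F [ 0.  -0.2 -2.9] w 51.8 | fullscale xyz [-0.07  0.05 -0.04] ang [ 0.03  0.04 -0.02] q [-0.85  0.64  1.55  0.    0.95  0.91]
```

```bash
python3 -m jog '{"xyz":[[-0.05,0.05,-0.1],[0,0,-0.12],[0,0,-0.12]],"angular":[[0.03,0.04,0],[0,0,0],[0,0,0]]}' 1
python3 d.py 442 -391 53.5 -101.2; python3 d.py 442 -391 53.5 -101.2
```

```text
time: 12.45
tool_pos: [443.3, -392.0, 53.8]
tcp_rot: [-3.138, -0.003, -1.765]
contact_force: [-5.8, 6.3, 21.1]
grip_width: 51.8
t 12.45 pos [ 443.3 -392.    53.8] F [-5.8  6.3 21.1] w 51.8 | fullscale xyz [-0.06  0.05 -0.02] ang [ 0.04  0.03 -0.02] q [-0.85  0.64  1.55 -0.    0.95  0.91]
t 12.45 pos [ 443.3 -392.    53.8] F [-5.8  6.3 21.1] w 51.8 | fullscale xyz [-0.06  0.05 -0.02] ang [ 0.04  0.03 -0.02] q [-0.85  0.64  1.55 -0.    0.95  0.91]
```

```bash
python3 -m jog '{"xyz":[[0,0,0.03],[0,0,0],[0,0,0],[0,0,0]],"angular":[[0,0,0],[0,0,0],[0,0,0],[0,0,0]]}' -0.61
python3 d.py 442 -391 53.5 -101.2
python3 -m jog '{"xyz":[[0,0,0.4],[0,0,0.5],[0,0,0.7],[0,0,0.7],[0,0,0.7],[0,0,0.7],[0,0,0.8],[0,0,0.8],[0,0,0.8],[0,0,0.4]],"angular":[[0,0,0],[0,0,0],[0,0,0],[0,0,0],[0,0,0],[0,0,0],[0,0,0],[0,0,0],[0,0,0],[0,0,0]]}' -0.61
python3 d.py 555.5 59.3 190 -79.3
```

```text
time: 12.85
tool_pos: [443.7, -392.6, 54.5]
tcp_rot: [-3.137, -0.004, -1.765]
contact_force: [-0.1, 0.2, 0.1]
grip_width: 73.4
t 12.85 pos [ 443.7 -392.6   54.5] F [-0.1  0.2  0.1] w 73.4 | fullscale xyz [-0.09  0.08 -0.05] ang [ 0.05  0.04 -0.01] q [-0.85  0.64  1.55 -0.    0.95  0.91]
time: 13.85
tool_pos: [443.4, -392.2, 194.4]
tcp_rot: [-3.136, -0.005, -1.765]
contact_force: [-0.6, -0.1, 0.2]
grip_width: 74.0
t 13.85 pos [ 443.4 -392.2  194.4] F [-0.6 -0.1  0.2] w 74.0 | fullscale xyz [ 5.6  22.57 -0.22] ang [0.04 0.05 3.63] q [-0.85  0.49  1.39 -0.    1.26  0.91]
```

```bash
python3 -m jog '{"xyz":[[0.15,0.5,0.1],[0.22,0.9,0.1],[0.24,0.95,0.1],[0.24,0.95,0.05],[0.24,0.95,0.05],[0.24,0.95,0.05],[0.24,0.95,0.05],[0.24,0.95,0.05],[0.24,0.95,0.05],[0.24,0.95,0.05]],"angular":[[0.04,0.05,0.15],[0,0,0.15],[0,0,0.15],[0,0,0.15],[0,0,0.15],[0,0,0.15],[0,0,0.15],[0,0,0.15],[0,0,0.15],[0,0,0.15]]}' -0.3
python3 -m jog '{"xyz":[[0.24,0.95,0.05],[0.24,0.95,0.05],[0.24,0.95,0.05],[0.24,0.95,0.05],[0.24,0.95,0.05],[0.24,0.95,0.05],[0.24,0.95,0.05],[0.24,0.95,0.05],[0.24,0.8,0.05],[0.2,0.5,0]],"angular":[[0,0,0.15],[0,0,0.15],[0,0,0.15],[0,0,0.15],[0,0,0.15],[0,0,0.15],[0,0,0.15],[0,0,0.15],[0,0,0.15],[0,0,0.15]]}'
python3 d.py 555.5 59.3 190 -79.3
```

```text
time: 14.85
tool_pos: [489.0, -190.8, 204.4]
tcp_rot: [3.133, 0.006, -1.59]
contact_force: [0.6, 0.7, -0.2]
grip_width: 59.5
time: 15.85
tool_pos: [528.8, 15.4, 208.1]
tcp_rot: [3.118, 0.015, -1.403]
contact_force: [0.0, 0.6, -1.2]
grip_width: 59.7
t 15.85 pos [528.8  15.4 208.1] F [ 0.   0.6 -1.2] w 59.7 | fullscale xyz [ 1.33  2.19 -0.9 ] ang [-0.1  -0.25  0.18] q [-0.12  0.38  1.52  0.01  1.27  1.28]
```

```bash
python3 -m jog '{"xyz":[[0.3,0.5,0],[0.3,0.6,0],[0.3,0.5,0],[0.2,0.3,0],[0.1,0,0],[0,0,0],[0,0,0]],"angular":[[-0.05,-0.12,0.08],[-0.05,-0.12,0.08],[0,0,0],[0,0,0],[0,0,0],[0,0,0],[0,0,0]]}'
python3 d.py 555.5 59.3 190 -79.3
python3 - <<'E'
from h import *
import pickle
p=camera_params('wrist');im=capture('wrist')[:,:,::-1].copy();cv2.imwrite('pics/w4.png',im);pickle.dump(p,open('w4.pkl','wb'))
im=capture('top')[:,:,::-1].copy(); cv2.imwrite('pics/t4.png',im); crop(im,335,180,420,255,7,'pics/t4c.png')
E
```

```text
time: 16.55
tool_pos: [553.5, 58.6, 206.8]
tcp_rot: [3.14, -0.001, -1.382]
contact_force: [-0.6, 0.1, -1.3]
grip_width: 59.3
t 16.55 pos [553.5  58.6 206.8] F [-0.6  0.1 -1.3] w 59.3 | fullscale xyz [ 0.1   0.03 -0.84] ang [ 0.01 -0.01 -0.02] q [-0.03  0.42  1.47 -0.    1.26  1.35]
```

View pics/w4.png

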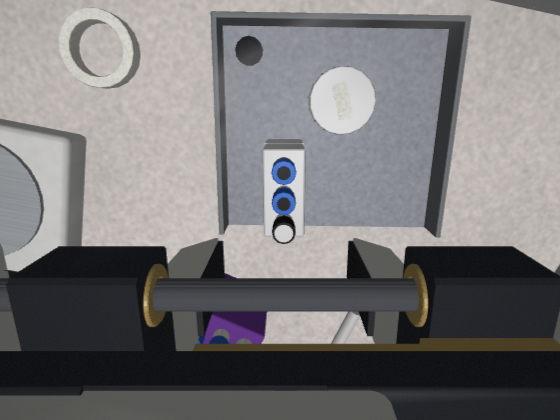

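View pics/t4.png

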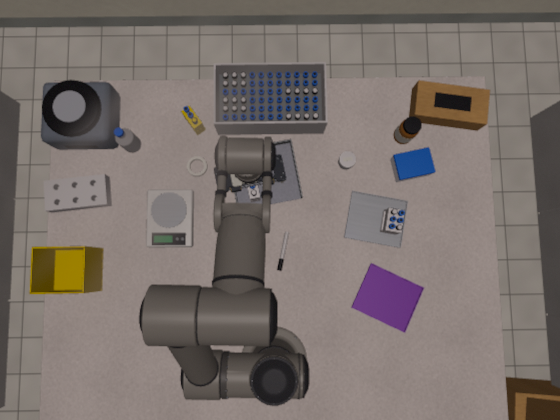

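The wide carrier stands upright on the tray at (395,220). The slim carrier is centred and aligned under the gripper, with its caps at columns 284–285. Descending.

```bash
python3 -m jog '{"xyz":[[0.05,0.03,-0.7],[0.05,0,-0.7],[0,0,-0.7],[0,0,-0.7],[0,0,-0.7],[0,0,-0.7],[0,0,-0.6],[0,0,-0.6],[0,0,-0.3],[0,0,0]],"angular":[[0,0,-0.02],[0,0,0],[0,0,0],[0,0,0],[0,0,0],[0,0,0],[0,0,0],[0,0,0],[0,0,0],[0,0,0]]}'
python3 d.py 555.5 59.3 54 -79.3
```

```text
time: 17.65
tool_pos: [555.7, 55.2, 89.7]
tcp_rot: [-3.139, -0.002, -1.39]
contact_force: [0.5, 0.0, 0.8]
grip_width: 59.7
t 17.65 pos [555.7  55.2  89.7] F [0.5 0.  0.8] w 59.7 | fullscale xyz [-0.01  0.21 -1.79] ang [0.01 0.03 0.06] q [-0.04  0.54  1.61 -0.    0.98  1.35]
```

```bash
python3 -m jog '{"xyz":[[0,0.21,-0.2],[0,0,-0.3],[0,0,-0.3],[0,0,-0.3],[0,0,-0.3],[0,0,0]],"angular":[[0.01,0.02,0.06],[0,0,0],[0,0,0],[0,0,0],[0,0,0],[0,0,0]]}'
python3 d.py 555.5 59.3 54 -79.3
```

```text
time: 18.25
tool_pos: [556.7, 60.0, 60.7]
tcp_rot: [-3.139, -0.001, -1.383]
contact_force: [-0.1, -0.1, -0.0]
grip_width: 59.8
t 18.25 pos [556.7  60.   60.7] F [-0.1 -0.1 -0. ] w 59.8 | fullscale xyz [-0.06 -0.03 -0.33] ang [ 0.    0.03 -0.01] q [-0.03  0.58  1.64 -0.    0.92  1.35]
```

```bash
python3 -m jog '{"xyz":[[-0.03,-0.02,-0.17],[0,0,-0.17],[0,0,0],[0,0,0]],"angular":[[0,0.02,-0.01],[0,0,0],[0,0,0],[0,0,0]]}'
python3 d.py 555.5 59.3 54 -79.3
python3 - <<'E'
from h import *
cv2.imwrite('pics/w5.png',capture('wrist')[:,:,::-1])
E
```

```text
time: 18.65
tool_pos: [556.2, 59.4, 53.3]
tcp_rot: [-3.141, -0.001, -1.384]
contact_force: [-1.2, 0.6, -0.2]
grip_width: 59.9
t 18.65 pos [556.2  59.4  53.3] F [-1.2  0.6 -0.2] w 59.9 | fullscale xyz [-0.04 -0.    0.03] ang [0.   0.01 0.  ] q [-0.03  0.59  1.64 -0.    0.91  1.35]
```

View pics/w5.png

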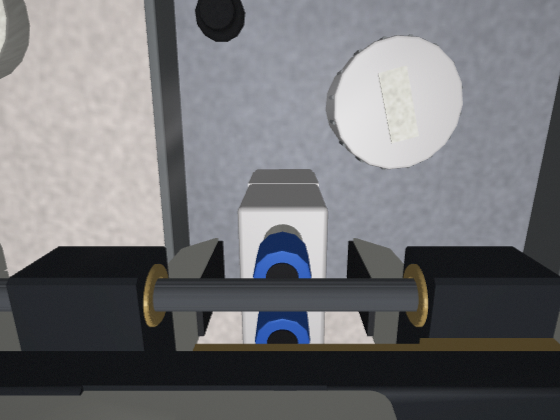

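```bash
python3 -m jog '{"xyz":[[0,0.06,0.03],[0,0,0]],"angular":[[0,0,0],[0,0,0]]}'
python3 d.py 555.5 60 54 -79.3
python3 -m jog '{"xyz":[[0,0,0],[0,0,0],[0,0,0],[0,0,0],[0,0,0],[0,0,0],[0,0,0]],"angular":[[0,0,0],[0,0,0],[0,0,0],[0,0,0],[0,0,0],[0,0,0],[0,0,0]]}' 1
python3 d.py 555.5 60 54 -79.3
python3 - <<'E'
from h import *
cv2.imwrite('pics/w6.png',capture('wrist')[:,:,::-1])
E
```

```text
time: 18.9
tool_pos: [556.4, 60.7, 54.3]
tcp_rot: [-3.14, -0.001, -1.384]
contact_force: [-0.0, -0.1, -0.9]
grip_width: 59.4
t 18.9 pos [556.4  60.7  54.3] F [-0.  -0.1 -0.9] w 59.4 | fullscale xyz [-0.04 -0.03 -0.01] ang [0.   0.02 0.  ] q [-0.03  0.59  1.64 -0.    0.91  1.36]
time: 19.6
tool_pos: [556.6, 60.7, 54.6]
tcp_rot: [-3.139, -0.001, -1.384]
contact_force: [0.1, 0.1, -0.4]
grip_width: 34.0
t 19.6 pos [556.6  60.7  54.6] F [ 0.1  0.1 -0.4] w 34.0 | fullscale xyz [-0.05 -0.04 -0.03] ang [0.   0.02 0.  ] q [-0.03  0.59  1.64 -0.    0.91  1.36]
```

View pics/w6.png

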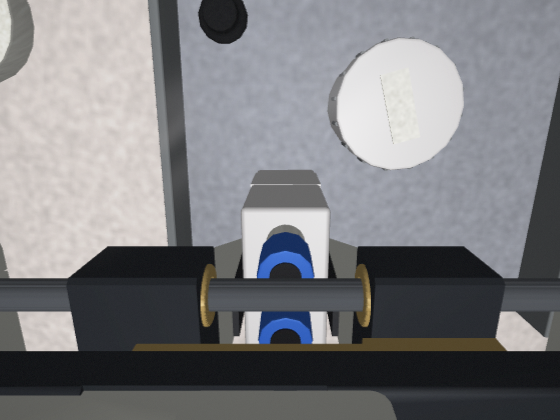

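```bash
python3 -m jog '{"xyz":[[0,0,0.3],[0,0,0.5],[0,0,0.6],[0,0,0.6],[0,0,0.6],[0,0,0.6],[0,0,0.6],[0,0,0.6],[0,0,0.6],[0,0,0]],"angular":[[0,0,0],[0,0,0],[0,0,0],[0,0,0],[0,0,0],[0,0,0],[0,0,0],[0,0,0],[0,0,0],[0,0,0]]}' 1
python3 d.py 459.5 -303 150 -101.2
```

```text
time: 20.65
tool_pos: [556.9, 60.8, 166.8]
tcp_rot: [-3.134, -0.002, -1.384]
contact_force: [0.4, -0.3, -0.4]
grip_width: 34.2
t 20.65 pos [556.9  60.8 166.8] F [ 0.4 -0.3 -0.4] w 34.2 | fullscale xyz [ -4.87 -18.19  -0.84] ang [ 0.02  0.07 -3.65] q [-0.03  0.45  1.52 -0.    1.16  1.36]
```

```bash
python3 -m jog '{"xyz":[[-0.1,-0.4,0],[-0.2,-0.7,0],[-0.25,-0.9,0],[-0.25,-0.9,0],[-0.25,-0.9,0],[-0.25,-0.9,0],[-0.25,-0.9,0],[-0.25,-0.9,0],[-0.25,-0.9,0],[-0.25,-0.9,0]],"angular":[[0,0.07,-0.1],[0,0,-0.16],[0,0,-0.16],[0,0,-0.16],[0,0,-0.16],[0,0,-0.16],[0,0,-0.16],[0,0,-0.16],[0,0,-0.16],[0,0,-0.16]]}' 1
python3 -m jog '{"xyz":[[-0.25,-0.9,0],[-0.25,-0.9,0],[-0.25,-0.9,0],[-0.25,-0.9,0],[-0.25,-0.9,0],[-0.25,-0.9,0],[-0.2,-0.8,0],[-0.2,-0.6,0],[-0.1,-0.3,0],[0,0,0]],"angular":[[0,0,-0.18],[0,0,-0.18],[0,0,-0.18],[0,0,-0.18],[0,0,-0.18],[0,0,-0.18],[0,0,-0.18],[0,0,-0.18],[0,0,-0.18],[0,0,0]]}' 1
python3 d.py 459.5 -303 140 -101.2
```

```text
time: 21.65
tool_pos: [501.8, -117.5, 161.8]
tcp_rot: [3.129, 0.001, -1.559]
contact_force: [-0.2, -0.7, -0.9]
grip_width: 33.9
time: 22.65
tool_pos: [448.3, -273.7, 155.7]
tcp_rot: [3.115, 0.005, -1.755]
contact_force: [-0.0, -0.3, -1.6]
grip_width: 33.7
t 22.65 pos [ 448.3 -273.7  155.7] F [-0.  -0.3 -1.6] w 33.7 | fullscale xyz [ 0.56 -1.46 -0.78] ang [-0.09 -0.24 -0.11] q [-0.69  0.43  1.61 -0.01  1.14  1.07]
```

```bash
python3 -m jog '{"xyz":[[0.15,-0.4,-0.2],[0.2,-0.5,-0.2],[0.2,-0.3,-0.2],[0,-0.2,0],[0,0,0],[0,0,0]],"angular":[[-0.05,-0.12,-0.05],[-0.04,-0.12,-0.05],[0,0,0],[0,0,0],[0,0,0],[0,0,0]]}' 1
python3 d.py 459.5 -303 54 -101.2
```

```text
time: 23.25
tool_pos: [460.7, -302.4, 141.9]
tcp_rot: [-3.14, 0.001, -1.764]
contact_force: [-0.2, 1.4, -1.7]
grip_width: 33.8
t 23.25 pos [ 460.7 -302.4  141.9] F [-0.2  1.4 -1.7] w 33.8 | fullscale xyz [-0.06 -0.03 -4.39] ang [-0.01  0.02 -0.02] q [-0.72  0.47  1.58  0.    1.1   1.04]
```

```bash
python3 -m jog '{"xyz":[[-0.05,-0.03,-0.4],[0,0,-0.5],[0,0,-0.6],[0,0,-0.6],[0,0,-0.6],[0,0,-0.6],[0,0,-0.4],[0,0,-0.2],[0,0,0]],"angular":[[0,0.02,-0.02],[0,0,0],[0,0,0],[0,0,0],[0,0,0],[0,0,0],[0,0,0],[0,0,0],[0,0,0]]}' 1
python3 d.py 459.5 -303 54 -101.2
```

```text
time: 24.15
tool_pos: [458.1, -300.4, 55.1]
tcp_rot: [3.137, 0.003, -1.765]
contact_force: [-0.6, -0.6, -1.1]
grip_width: 34.2
t 24.15 pos [ 458.1 -300.4   55.1] F [-0.6 -0.6 -1.1] w 34.2 | fullscale xyz [ 0.07 -0.13 -0.05] ang [-0.04 -0.04 -0.02] q [-0.72  0.58  1.67  0.    0.9   1.04]
```

```bash
python3 -m jog '{"xyz":[[0.05,-0.1,0],[0,0,-0.05],[0,0,-0.1]],"angular":[[-0.04,-0.04,0],[0,0,0],[0,0,0]]}' 1
python3 d.py 459.5 -303 53.5 -101.2
```

```text
time: 24.45
tool_pos: [459.9, -303.2, 53.6]
tcp_rot: [-3.139, -0.001, -1.765]
contact_force: [-5.8, 4.7, 19.8]
grip_width: 33.8
t 24.45 pos [ 459.9 -303.2   53.6] F [-5.8  4.7 19.8] w 33.8 | fullscale xyz [-0.02  0.01 -0.  ] ang [ 0.02  0.02 -0.02] q [-0.72  0.58  1.67  0.    0.89  1.04]
```

Touchdown at z 53.6. Releasing, then lifting and looking.

```bash
python3 -m jog '{"xyz":[[0,0,0.03],[0,0,0],[0,0,0],[0,0,0]],"angular":[[0,0,0],[0,0,0],[0,0,0],[0,0,0]]}' -0.3
python3 d.py 459.5 -303 53.5 -101.2
python3 -m jog '{"xyz":[[0,0,0.4],[0,0,0.6],[0,0,0.8],[0,0,0.8],[0,0,0.8],[0,0,0.8],[0,0,0.8],[0,0,0.8],[0,0,0.8],[0,0,0.4]],"angular":[[0,0,0],[0,0,0],[0,0,0],[0,0,0],[0,0,0],[0,0,0],[0,0,0],[0,0,0],[0,0,0],[0,0,0]]}'
python3 d.py 634 25 190 -80
python3 - <<'E'
from h import *
im=capture('top')[:,:,::-1].copy(); cv2.imwrite('pics/t5.png',im); crop(im,220,130,310,220,6,'pics/t5c.png')
E
```

```text
time: 24.85
tool_pos: [460.9, -304.1, 55.9]
tcp_rot: [-3.135, -0.003, -1.765]
contact_force: [-0.4, 0.3, 0.2]
grip_width: 58.2
t 24.85 pos [ 460.9 -304.1   55.9] F [-0.4  0.3  0.2] w 58.2 | fullscale xyz [-0.07  0.05 -0.12] ang [ 0.04  0.05 -0.02] q [-0.72  0.58  1.67  0.    0.89  1.04]
time: 25.85
tool_pos: [460.6, -303.8, 209.3]
tcp_rot: [-3.132, -0.006, -1.765]
contact_force: [-0.1, -0.6, 0.8]
grip_width: 59.8
t 25.85 pos [ 460.6 -303.8  209.3] F [-0.1 -0.6  0.8] w 59.8 | fullscale xyz [ 8.67 16.44 -0.96] ang [0.06 0.1  3.52] q [-0.72  0.4   1.49  0.    1.24  1.04]
```

View pics/t5c.png

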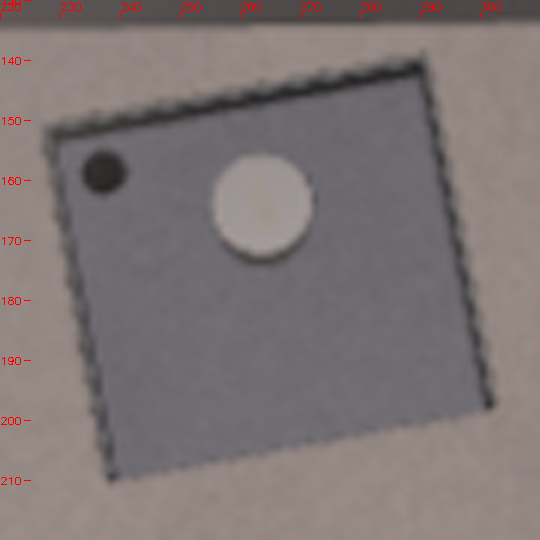

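The bay is now empty except for the pot (crop (263,205)) and the stopper, and neither has moved. Moving over the pot.

```bash
python3 -m jog '{"xyz":[[0.3,0.5,0.05],[0.4,0.7,0.05],[0.44,0.85,0.05],[0.44,0.85,0.05],[0.44,0.85,0.05],[0.44,0.85,0.05],[0.44,0.85,0.05],[0.44,0.85,0.05],[0.44,0.85,0.05],[0.44,0.85,0.05]],"angular":[[0.06,0.1,0.15],[0,0,0.17],[0,0,0.17],[0,0,0.17],[0,0,0.17],[0,0,0.17],[0,0,0.17],[0,0,0.17],[0,0,0.17],[0,0,0.17]]}' -0.7
python3 -m jog '{"xyz":[[0.44,0.85,0.05],[0.44,0.85,0.05],[0.44,0.85,0.05],[0.44,0.85,0.05],[0.44,0.85,0],[0.44,0.85,0],[0.44,0.8,0],[0.44,0.7,0],[0.3,0.5,0],[0,0,0]],"angular":[[0,0,0.18],[0,0,0.18],[0,0,0.18],[0,0,0.18],[0,0,0.18],[0,0,0.18],[0,0,0.18],[0,0,0.18],[0,0,0.18],[0,0,0]]}'
python3 d.py 634 25 190 -80
```

```text
time: 26.9
tool_pos: [548.1, -126.5, 213.4]
tcp_rot: [3.127, 0.006, -1.571]
contact_force: [0.2, -1.4, -1.4]
grip_width: 78.3
time: 27.9
tool_pos: [624.2, 40.8, 207.1]
tcp_rot: [3.108, 0.016, -1.372]
contact_force: [0.9, 0.0, 0.2]
grip_width: 77.7
t 27.9 pos [624.2  40.8 207.1] F [0.9 0.  0.2] w 77.7 | fullscale xyz [ 0.49 -0.79 -0.86] ang [-0.09 -0.34 -0.23] q [-0.06  0.56  1.22  0.01  1.39  1.31]
```

```bash
python3 -m jog '{"xyz":[[0.2,-0.2,0],[0.1,-0.2,0],[0.1,-0.2,0],[0,-0.1,0],[0,0,0],[0,0,0]],"angular":[[-0.05,-0.17,-0.12],[-0.04,-0.17,-0.11],[0,0,0],[0,0,0],[0,0,0],[0,0,0]]}'
python3 d.py 634 25 60 -80
python3 - <<'E'
from h import *
import pickle
p=camera_params('wrist');cv2.imwrite('pics/w7.png',capture('wrist')[:,:,::-1]);pickle.dump(p,open('w7.pkl','wb'))
E
```

```text
time: 28.5
tool_pos: [631.6, 23.3, 206.7]
tcp_rot: [-3.141, -0.002, -1.401]
contact_force: [0.5, 1.1, 0.3]
grip_width: 77.6
t 28.5 pos [631.6  23.3 206.7] F [0.5 1.1 0.3] w 77.6 | fullscale xyz [ 0.12  0.09 -7.34] ang [0.02 0.01 0.05] q [-0.08  0.55  1.24 -0.    1.35  1.32]
```

View pics/w7.png

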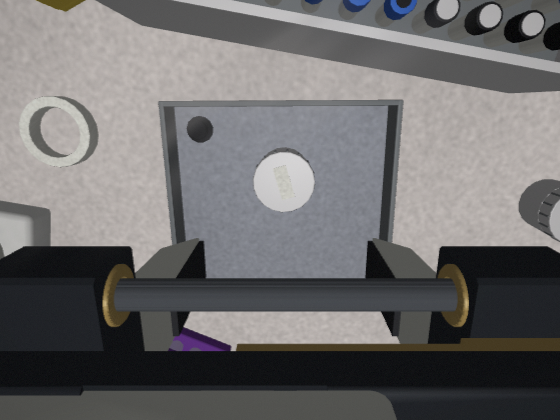

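```bash
python3 - <<'E'
from h import *
import pickle;p=pickle.load(open('w7.pkl','rb'))
print(pix2w('wrist',[(284,181)],54,p), pix2w('top',[(215,135),(326,135)],0),pix2w('top',[(215,135),(326,135)],80))
E
```

```text
[[637.27949509  24.59527176  54.        ]] [[ 745.91948459  189.4422494     0.        ]
 [ 741.62580708 -189.80216397    0.        ]] [[ 724.02016264  180.17649685   80.        ]
 [ 719.93639769 -180.5271287    80.        ]]
```

```bash
python3 -m jog '{"xyz":[[0.2,0.1,-0.6],[0,0,-0.8],[0,0,-0.8],[0,0,-0.8],[0,0,-0.8],[0,0,-0.8],[0,0,-0.8],[0,0,-0.5],[0,0,0],[0,0,0]],"angular":[[0,0,0.05],[0,0,0],[0,0,0],[0,0,0],[0,0,0],[0,0,0],[0,0,0],[0,0,0],[0,0,0],[0,0,0]]}'
python3 d.py 636 24.7 14 -80
```

```text
time: 29.55
tool_pos: [635.4, 27.5, 77.5]
tcp_rot: [3.139, -0.001, -1.393]
contact_force: [-0.4, -0.2, 0.5]
grip_width: 77.7
t 29.55 pos [635.4  27.5  77.5] F [-0.4 -0.2  0.5] w 77.7 | fullscale xyz [ 0.03 -0.14 -3.17] ang [ 0.01 -0.02 -0.03] q [-0.08  0.68  1.38 -0.    1.08  1.32]
```

```bash
python3 -m jog '{"xyz":[[0.03,-0.14,-0.3],[0,0,-0.4],[0,0,-0.5],[0,0,-0.5],[0,0,-0.5],[0,0,-0.4],[0,0,-0.3],[0,0,0],[0,0,0]],"angular":[[0,0,-0.03],[0,0,0],[0,0,0],[0,0,0],[0,0,0],[0,0,0],[0,0,0],[0,0,0],[0,0,0]]}'
python3 d.py 636 24.7 14 -80
python3 - <<'E'
from h import *
cv2.imwrite('pics/w8.png',capture('wrist')[:,:,::-1])
E
```

```text
time: 30.45
tool_pos: [636.8, 24.4, 15.6]
tcp_rot: [-3.141, -0.001, -1.396]
contact_force: [0.4, 0.3, 0.0]
grip_width: 78.0
t 30.45 pos [636.8  24.4  15.6] F [0.4 0.3 0. ] w 78.0 | fullscale xyz [-0.04  0.01 -0.08] ang [ 0.01  0.   -0.  ] q [-0.08  0.76  1.42 -0.    0.96  1.32]
```

View pics/w8.png

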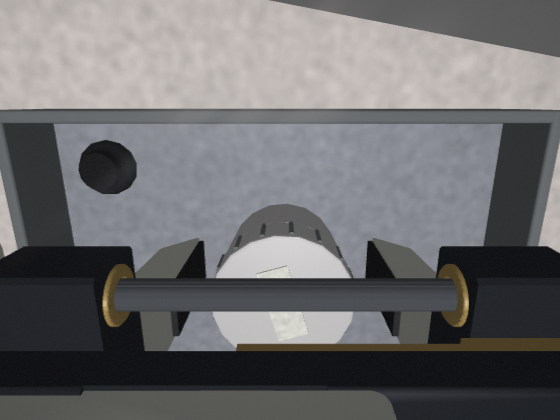

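```bash
python3 -m jog '{"xyz":[[0,0,-0.1],[0,0,0],[0,0,0],[0,0,0],[0,0,0],[0,0,0]],"angular":[[0,0,0],[0,0,0],[0,0,0],[0,0,0],[0,0,0],[0,0,0]]}' 1
python3 d.py 636 24.7 14 -80
python3 -m jog '{"xyz":[[0,0,0.3],[0,0,0.5],[0,0,0.6],[0,0,0.6],[0,0,0.6],[0,0,0.6],[0,0,0.7],[0,0,0.7],[0,0,0.7],[0,0,0.6]],"angular":[[0,0,0],[0,0,0],[0,0,0],[0,0,0],[0,0,0],[0,0,0],[0,0,0],[0,0,0],[0,0,0],[0,0,0]]}' 1
python3 d.py 487 334 140 -80
```

```text
time: 31.1
tool_pos: [637.4, 24.4, 14.8]
tcp_rot: [-3.139, -0.002, -1.396]
contact_force: [-0.3, -0.1, -0.5]
grip_width: 55.7
t 31.1 pos [637.4  24.4  14.8] F [-0.3 -0.1 -0.5] w 55.7 | fullscale xyz [-0.07  0.02 -0.04] ang [ 0.01  0.03 -0.  ] q [-0.08  0.76  1.42 -0.    0.95  1.32]
time: 32.1
tool_pos: [637.1, 24.4, 144.1]
tcp_rot: [-3.138, -0.002, -1.396]
contact_force: [0.2, 0.4, -0.8]
grip_width: 55.4
t 32.1 pos [637.1  24.4 144.1] F [ 0.2  0.4 -0.8] w 55.4 | fullscale xyz [-7.51 15.48 -0.2 ] ang [ 0.02  0.04 -0.  ] q [-0.08  0.61  1.31 -0.    1.21  1.32]
```

```bash
python3 -m jog '{"xyz":[[-0.2,0.4,0.1],[-0.3,0.7,0.1],[-0.42,0.9,0.05],[-0.42,0.9,0.05],[-0.42,0.9,0.05],[-0.42,0.9,0.05],[-0.42,0.9,0.05],[-0.42,0.9,0.05],[-0.42,0.9,0.05],[-0.42,0.9,0.05]],"angular":[[0,0.04,0],[0,0,0],[0,0,0],[0,0,0],[0,0,0],[0,0,0],[0,0,0],[0,0,0],[0,0,0],[0,0,0]]}' 1
python3 -m jog '{"xyz":[[-0.42,0.9,0.05],[-0.42,0.9,0.05],[-0.4,0.8,0.05],[-0.3,0.5,0],[-0.1,0.2,0],[0,0,0],[0,0,0]],"angular":[[0,0,0],[0,0,0],[0,0,0],[0,0,0],[0,0,0],[0,0,0],[0,0,0]]}' 1
python3 d.py 487 334 140 -80
python3 - <<'E'
from h import *
import pickle
p=camera_params('wrist');cv2.imwrite('pics/w9.png',capture('wrist')[:,:,::-1]);pickle.dump(p,open('w9.pkl','wb'))
E
```

```text
time: 33.1
tool_pos: [549.2, 203.2, 154.5]
tcp_rot: [3.133, 0.0, -1.396]
contact_force: [0.6, -0.1, -0.5]
grip_width: 55.7
time: 33.8
tool_pos: [506.7, 278.0, 154.4]
tcp_rot: [3.125, 0.0, -1.388]
contact_force: [0.9, -1.2, -1.1]
grip_width: 55.3
t 33.8 pos [506.7 278.  154.4] F [ 0.9 -1.2 -1.1] w 55.3 | fullscale xyz [-0.98  2.8  -0.72] ang [ 0.03 -0.16 -0.08] q [0.37 0.51 1.46 0.   1.18 1.75]
```

View pics/w9.png

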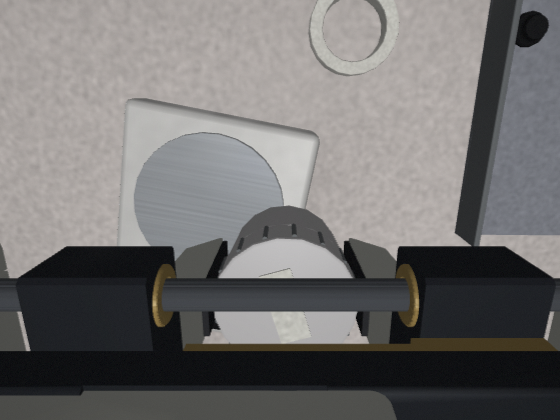

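```bash
python3 - <<'E'
from h import *
crop(cv2.imread('pics/w9.png'),110,110,300,255,4,'pics/w9c.png')
E
```

```text
(no output)
```

View pics/w9c.png

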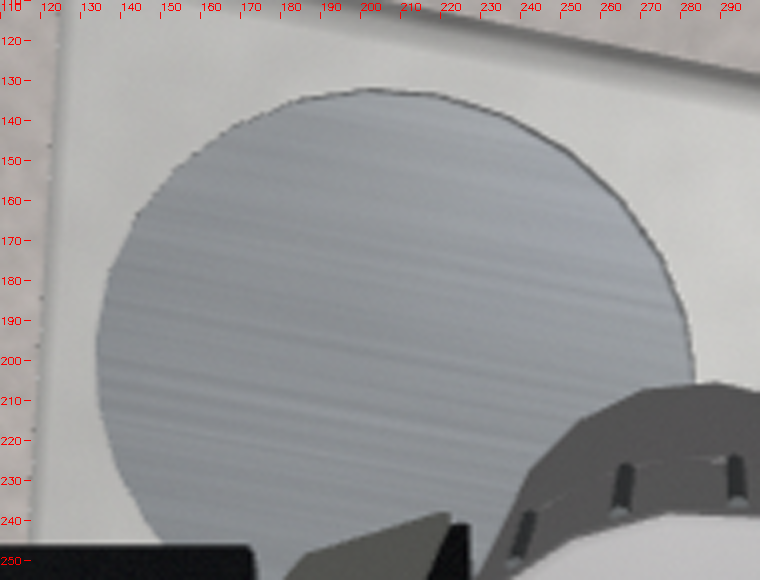

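```bash
python3 - <<'E'
from h import *
import pickle;p=pickle.load(open('w9.pkl','rb'))
from scipy.optimize import least_squares
pts=(np.array([(97,350),(108,275),(138,212),(180,166),(238,125),(300,100),(375,88),(440,95),(512,119),(572,153),(622,200),(662,260),(686,320),(693,378),(102,410),(120,470),(150,525)])+.5)/4-.5+110
X=pix2w('wrist',pts,50,p)[:,:2]
r=least_squares(lambda c:np.hypot(*(X-c[:2]).T)-c[2],[487,334,58]);print(r.x,r.fun.round(1))
E
python3 d.py 487 335 140 -80
```

```text
[489.40844699 334.36040238  57.61995043] [-0.1  0.2  0.2 -0.2 -0.3 -0.2  0.2  0.1 -0.   0.2  0.2 -0.   0.1 -0.3
 -0.1  0.   0.2]
t 33.85 pos [506.8 277.8 154.4] F [-0.1 -0.3 -1.4] w 55.5 | fullscale xyz [-0.99  2.86 -0.72] ang [ 0.03 -0.16 -0.08] q [0.37 0.51 1.46 0.   1.18 1.75]
```

```bash
python3 -m jog '{"xyz":[[-0.1,0.4,-0.1],[-0.2,0.6,-0.1],[-0.2,0.6,-0.1],[-0.2,0.5,-0.1],[-0.1,0.3,0],[0,0.1,0],[0,0,0],[0,0,0]],"angular":[[0.03,-0.16,-0.08],[0,0,0],[0,0,0],[0,0,0],[0,0,0],[0,0,0],[0,0,0],[0,0,0]]}' 1
python3 d.py 489 334.4 62 -80
```

```text
time: 34.65
tool_pos: [489.8, 331.5, 145.2]
tcp_rot: [-3.14, 0.0, -1.399]
contact_force: [0.2, 0.0, -0.9]
grip_width: 56.1
t 34.65 pos [489.8 331.5 145.2] F [ 0.2  0.  -0.9] w 56.1 | fullscale xyz [-0.04  0.15 -4.16] ang [-0.    0.01  0.03] q [ 0.47  0.53  1.45 -0.    1.16  1.86]
```

```bash
python3 -m jog '{"xyz":[[-0.04,0.15,-0.4],[0,0,-0.6],[0,0,-0.6],[0,0,-0.6],[0,0,-0.6],[0,0,-0.4],[0,0,-0.2],[0,0,0]],"angular":[[0,0,0.03],[0,0,0],[0,0,0],[0,0,0],[0,0,0],[0,0,0],[0,0,0],[0,0,0]]}' 1
python3 d.py 489 334.4 62 -80
```

```text
time: 35.45
tool_pos: [488.4, 332.8, 69.3]
tcp_rot: [3.14, -0.001, -1.398]
contact_force: [0.2, -0.6, -1.4]
grip_width: 55.9
t 35.45 pos [488.4 332.8  69.3] F [ 0.2 -0.6 -1.4] w 55.9 | fullscale xyz [ 0.03  0.08 -0.37] ang [ 0.02 -0.02  0.01] q [ 0.47  0.62  1.53 -0.    0.99  1.87]
```

```bash
python3 -m jog '{"xyz":[[0.03,0.08,-0.2],[0,0,-0.12],[0,0,-0.1],[0,0,-0.1]],"angular":[[0.02,-0.02,0],[0,0,0],[0,0,0],[0,0,0]]}' 1
python3 d.py 489 334.4 61 -80
```

```text
time: 35.85
tool_pos: [490.1, 335.1, 60.6]
tcp_rot: [-3.138, 0.001, -1.397]
contact_force: [-6.9, -2.4, 19.4]
grip_width: 55.4
t 35.85 pos [490.1 335.1  60.6] F [-6.9 -2.4 19.4] w 55.4 | fullscale xyz [-0.05 -0.03  0.02] ang [-0.02  0.03  0.01] q [0.47 0.63 1.53 0.   0.97 1.87]
```

```bash
python3 -m jog '{"xyz":[[0,0,0.03],[0,0,0],[0,0,0],[0,0,0],[0,0,0]],"angular":[[0,0,0],[0,0,0],[0,0,0],[0,0,0],[0,0,0]]}' -0.7
python3 d.py 489 334.4 61 -80
python3 -m jog '{"xyz":[[0,0,0.4],[0,0,0.6],[0,0,0.8],[0,0,0.8],[0,0,0.8],[0,0,0.8],[0,0,0.8],[0,0,0.8],[0,0,0.8],[0,0,0.4]],"angular":[[0,0,0],[0,0,0],[0,0,0],[0,0,0],[0,0,0],[0,0,0],[0,0,0],[0,0,0],[0,0,0],[0,0,0]]}'
python3 - <<'E'
from h import *
import pickle
p=camera_params('wrist');cv2.imwrite('pics/w10.png',capture('wrist')[:,:,::-1]);pickle.dump(p,open('w10.pkl','wb'))
E
python3 d.py 460.3 -303.6 200 -101.2
```

```text
time: 36.35
tool_pos: [490.9, 335.6, 62.5]
tcp_rot: [-3.135, 0.002, -1.397]
contact_force: [-0.3, -0.6, 0.9]
grip_width: 77.7
t 36.35 pos [490.9 335.6  62.5] F [-0.3 -0.6  0.9] w 77.7 | fullscale xyz [-0.1  -0.06 -0.08] ang [-0.03  0.06  0.01] q [0.47 0.63 1.53 0.   0.97 1.87]
time: 37.35
tool_pos: [490.6, 335.4, 216.2]
tcp_rot: [-3.13, 0.004, -1.397]
contact_force: [0.1, 0.4, 0.3]
grip_width: 78.2
t 37.4 pos [491.  335.6 217.2] F [1.4 1.2 1.7] w 78.1 | fullscale xyz [ -1.54 -31.96  -0.86] ang [-0.04  0.12 -3.52] q [0.47 0.47 1.35 0.   1.31 1.87]
```

View pics/w10.png

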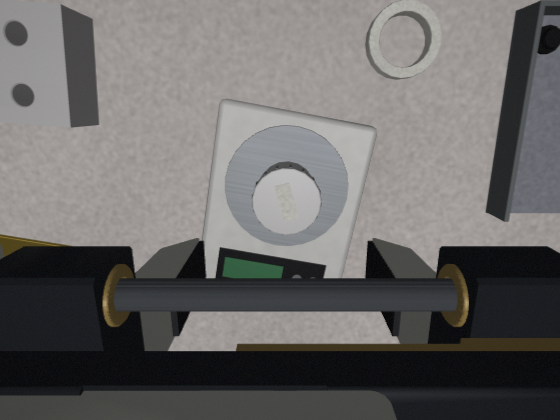

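```bash
python3 - <<'E'
from h import *
import pickle;p=pickle.load(open('w10.pkl','rb'))
print('pot',pix2w('wrist',[(287,201)],100,p),'pan L,R,T,B',pix2w('wrist',[(225,185),(348.5,185),(287,125),(287,246)],50,p))
im=capture('top')[:,:,::-1].copy(); cv2.imwrite('pics/t6.png',im); crop(im,140,180,200,255,8,'pics/t6c.png'); crop(im,335,180,420,255,7,'pics/t6t.png')
E
```

```text
pot [[489.44371485 333.80328541 100.        ]] pan L,R,T,B [[481.6158066  391.37934351  50.        ]
 [501.82199471 277.42164839  50.        ]
 [545.90494379 343.76949502  50.        ]
 [431.52291323 323.41871852  50.        ]]
```

View pics/t6c.png

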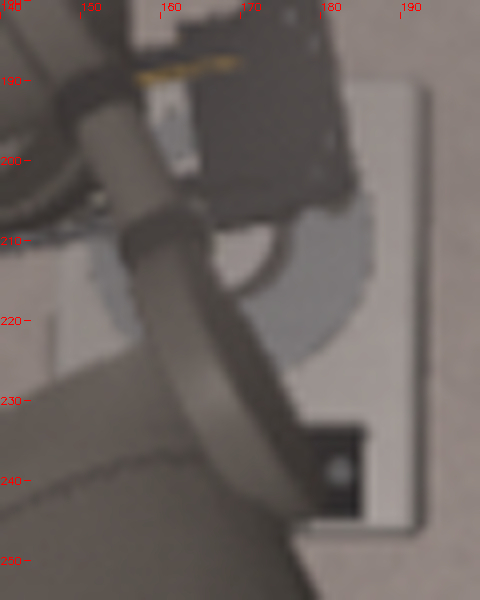

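View pics/t6t.png

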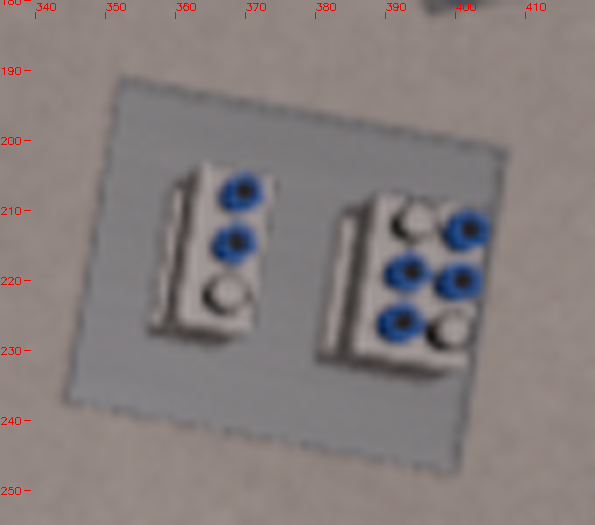

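```bash
python3 -m jog '{"xyz":[[0,-0.5,0],[0,-0.8,0],[0,-1,0],[0,-1,0],[0,-1,0],[0,-1,0],[0,-1,0],[0,-1,0],[0,-1,0],[0,-1,0]],"angular":[[-0.04,0.12,-0.05],[0,0,-0.1],[0,0,-0.1],[0,0,-0.1],[0,0,-0.1],[0,0,-0.1],[0,0,-0.1],[0,0,-0.1],[0,0,-0.1],[0,0,-0.1]]}' -0.3
python3 -m jog '{"xyz":[[0,-1,0],[0,-1,0],[0,-1,0],[0,-1,0],[0,-1,0],[0,-1,0],[0,-1,0],[0,-1,0],[0,-1,0],[0,-1,0]],"angular":[[0,0,-0.1],[0,0,-0.1],[0,0,-0.1],[0,0,-0.1],[0,0,-0.1],[0,0,-0.1],[0,0,-0.1],[0,0,-0.1],[0,0,-0.1],[0,0,-0.1]]}'
python3 d.py 460.3 -303.5 200 -101.2
```

```text
time: 38.45
tool_pos: [484.2, 132.7, 206.6]
tcp_rot: [3.12, -0.004, -1.506]
contact_force: [0.1, 0.4, 0.4]
grip_width: 59.9
time: 39.45
tool_pos: [472.0, -85.8, 198.4]
tcp_rot: [3.1, -0.004, -1.629]
contact_force: [0.4, -0.5, 0.7]
grip_width: 59.6
t 39.45 pos [472.  -85.8 198.4] F [ 0.4 -0.5  0.7] w 59.6 | fullscale xyz [ -0.59 -10.88   0.08] ang [-0.02 -0.4  -1.31] q [-0.33  0.31  1.66 -0.02  1.22  1.3 ]
```

```bash
python3 -m jog '{"xyz":[[0,-1,0.05],[0,-1,0.05],[0,-1,0.05],[0,-1,0.05],[0,-1,0.05],[0,-1,0.05],[0,-1,0.05],[0,-0.8,0],[0,-0.4,0],[0,0,0]],"angular":[[0,-0.2,-0.13],[0,-0.2,-0.13],[0,0,-0.13],[0,0,-0.13],[0,0,-0.13],[0,0,-0.13],[0,0,-0.13],[0,0,-0.13],[0,0,-0.13],[0,0,0]]}'
python3 d.py 460.3 -303.5 180 -101.2
```

```text
time: 40.45
tool_pos: [457.9, -263.8, 197.5]
tcp_rot: [3.125, 0.004, -1.773]
contact_force: [0.6, -0.3, -0.3]
grip_width: 59.7
t 40.45 pos [ 457.9 -263.8  197.5] F [ 0.6 -0.3 -0.3] w 59.7 | fullscale xyz [ 0.12 -1.98 -0.88] ang [-0.07 -0.15  0.06] q [-0.67  0.38  1.55 -0.    1.23  1.11]
```

```bash
python3 -m jog '{"xyz":[[0.06,-0.6,0],[0.06,-0.6,0],[0,-0.5,0],[0,-0.2,0],[0,0,0],[0,0,0]],"angular":[[-0.04,-0.08,0.03],[-0.03,-0.07,0.03],[0,0,0],[0,0,0],[0,0,0],[0,0,0]]}'
python3 d.py 460.3 -303.5 180 -101.2
```

```text
time: 41.05
tool_pos: [460.4, -303.4, 197.2]
tcp_rot: [-3.141, 0.001, -1.764]
contact_force: [-0.8, 1.1, 0.4]
grip_width: 60.0
t 41.05 pos [ 460.4 -303.4  197.2] F [-0.8  1.1  0.4] w 60.0 | fullscale xyz [-0.01 -0.01 -0.86] ang [-0.01  0.01 -0.03] q [-0.72  0.41  1.5   0.    1.23  1.04]
```

```bash
python3 -m jog '{"xyz":[[0,0,-0.5],[0,0,-0.6],[0,0,-0.7],[0,0,-0.7],[0,0,-0.7],[0,0,-0.7],[0,0,-0.6],[0,0,-0.4],[0,0,0],[0,0,0]],"angular":[[0,0,-0.03],[0,0,0],[0,0,0],[0,0,0],[0,0,0],[0,0,0],[0,0,0],[0,0,0],[0,0,0],[0,0,0]]}'
python3 d.py 460.3 -303.5 54 -101.2
```

```text
time: 42.05
tool_pos: [458.4, -298.3, 87.9]
tcp_rot: [3.136, 0.005, -1.764]
contact_force: [-0.4, 0.5, 1.1]
grip_width: 59.9
t 42.05 pos [ 458.4 -298.3   87.9] F [-0.4  0.5  1.1] w 59.9 | fullscale xyz [ 0.09 -0.26 -1.7 ] ang [-0.06 -0.04 -0.03] q [-0.72  0.53  1.64  0.    0.98  1.04]
```

```bash
python3 -m jog '{"xyz":[[0.09,-0.26,-0.2],[0,0,-0.3],[0,0,-0.4],[0,0,-0.4],[0,0,-0.2],[0,0,-0.1],[0,0,0]],"angular":[[-0.06,-0.04,-0.02],[0,0,0],[0,0,0],[0,0,0],[0,0,0],[0,0,0],[0,0,0]]}'
python3 d.py 460.3 -303.5 54 -101.2
```

```text
time: 42.75
tool_pos: [460.9, -304.5, 54.2]
tcp_rot: [-3.139, -0.002, -1.766]
contact_force: [0.4, 0.7, 0.4]
grip_width: 59.7
t 42.75 pos [ 460.9 -304.5   54.2] F [0.4 0.7 0.4] w 59.7 | fullscale xyz [-0.03  0.05 -0.01] ang [ 0.02  0.02 -0.  ] q [-0.72  0.58  1.66 -0.    0.89  1.04]
```

```bash
python3 -m jog '{"xyz":[[-0.04,0.05,0],[0,0,0],[0,0,0],[0,0,0],[0,0,0],[0,0,0],[0,0,0]],"angular":[[0.02,0.02,0],[0,0,0],[0,0,0],[0,0,0],[0,0,0],[0,0,0],[0,0,0]]}' 1
python3 d.py 460.3 -303.5 54 -101.2
python3 -m jog '{"xyz":[[0,0,0.3],[0,0,0.5],[0,0,0.6],[0,0,0.6],[0,0,0.6],[0,0,0.6],[0,0,0.6],[0,0,0.6],[0,0,0.6],[0,0,0]],"angular":[[0,0,0],[0,0,0],[0,0,0],[0,0,0],[0,0,0],[0,0,0],[0,0,0],[0,0,0],[0,0,0],[0,0,0]]}' 1
python3 d.py 556.5 60.6 160 -79.3
```

```text
time: 43.45
tool_pos: [460.3, -303.5, 54.8]
tcp_rot: [-3.141, -0.001, -1.766]
contact_force: [-0.1, 0.2, -1.3]
grip_width: 34.0
t 43.45 pos [ 460.3 -303.5   54.8] F [-0.1  0.2 -1.3] w 34.0 | fullscale xyz [ 0.    0.   -0.04] ang [ 0.01  0.   -0.  ] q [-0.72  0.58  1.66 -0.    0.9   1.04]
time: 44.45
tool_pos: [461.0, -304.1, 168.0]
tcp_rot: [-3.135, -0.004, -1.766]
contact_force: [-0.2, -0.6, -0.6]
grip_width: 34.1
t 44.45 pos [ 461.  -304.1  168. ] F [-0.2 -0.6 -0.6] w 34.1 | fullscale xyz [ 4.77 18.24 -0.4 ] ang [0.04 0.07 3.64] q [-0.72  0.44  1.54 -0.    1.15  1.04]
```

```bash
python3 -m jog '{"xyz":[[0.1,0.4,0.05],[0.2,0.7,0.05],[0.26,0.9,0.05],[0.26,0.9,0.05],[0.26,0.9,0.05],[0.26,0.9,0.05],[0.26,0.9,0.05],[0.26,0.9,0.05],[0.26,0.9,0.05],[0.26,0.9,0.05]],"angular":[[0.04,0.07,0.1],[0,0,0.17],[0,0,0.17],[0,0,0.17],[0,0,0.17],[0,0,0.17],[0,0,0.17],[0,0,0.17],[0,0,0.17],[0,0,0.17]]}' 1
python3 -m jog '{"xyz":[[0.26,0.9,0],[0.26,0.9,0],[0.26,0.9,0],[0.26,0.9,0],[0.26,0.9,0],[0.26,0.9,0],[0.26,0.8,0],[0.2,0.6,0],[0.1,0.3,0],[0,0,0]],"angular":[[0,-0.15,0.18],[0,-0.1,0.18],[0,0,0.18],[0,0,0.18],[0,0,0.18],[0,0,0.18],[0,0,0.18],[0,0,0.18],[0,0,0.18],[0,0,0]]}' 1
python3 d.py 556.5 60.6 150 -79.3
```

```text
time: 45.45
tool_pos: [507.5, -122.1, 174.5]
tcp_rot: [3.13, 0.005, -1.58]
contact_force: [0.5, 0.4, -0.9]
grip_width: 34.0
time: 46.45
tool_pos: [545.5, 40.4, 169.3]
tcp_rot: [-3.139, 0.011, -1.384]
contact_force: [0.2, -0.9, -2.1]
grip_width: 33.9
t 46.45 pos [545.5  40.4 169.3] F [ 0.2 -0.9 -2.1] w 33.9 | fullscale xyz [ 0.55  1.01 -0.97] ang [-0.11  0.01 -0.  ] q [-0.07  0.43  1.55  0.01  1.16  1.31]
```

```bash
python3 -m jog '{"xyz":[[0.2,0.3,-0.2],[0.2,0.4,-0.3],[0.1,0.3,-0.4],[0,0,-0.2],[0,0,0],[0,0,0]],"angular":[[-0.05,0,0],[-0.05,0,0],[0,0,0],[0,0,0],[0,0,0],[0,0,0]]}' 1
python3 d.py 556.5 60.6 56 -79.3
```

```text
time: 47.05
tool_pos: [555.6, 60.6, 144.2]
tcp_rot: [3.14, -0.0, -1.386]
contact_force: [-0.3, -0.3, -1.5]
grip_width: 33.8
t 47.05 pos [555.6  60.6 144.2] F [-0.3 -0.3 -1.5] w 33.8 | fullscale xyz [ 0.04 -0.   -4.41] ang [ 0.   -0.01  0.02] q [-0.03  0.48  1.55 -0.    1.11  1.36]
```

```bash
python3 -m jog '{"xyz":[[0.04,0,-0.4],[0,0,-0.6],[0,0,-0.6],[0,0,-0.6],[0,0,-0.6],[0,0,-0.4],[0,0,-0.3],[0,0,-0.2],[0,0,0]],"angular":[[0,0,0.02],[0,0,0],[0,0,0],[0,0,0],[0,0,0],[0,0,0],[0,0,0],[0,0,0],[0,0,0]]}' 1
python3 d.py 556.5 60.6 56 -79.3
```

```text
time: 47.95
tool_pos: [555.6, 59.7, 62.7]
tcp_rot: [3.138, 0.0, -1.385]
contact_force: [0.4, 0.6, -1.6]
grip_width: 34.1
t 47.95 pos [555.6  59.7  62.7] F [ 0.4  0.6 -1.6] w 34.1 | fullscale xyz [ 0.05  0.05 -0.34] ang [ 0.   -0.03  0.01] q [-0.03  0.58  1.63 -0.    0.93  1.36]
```

```bash
python3 -m jog '{"xyz":[[0.04,0.04,-0.15],[0,0,-0.08],[0,0,0]],"angular":[[0,-0.03,0.01],[0,0,0],[0,0,0]]}' 1
python3 d.py 556.5 60.6 56 -79.3
```

```text
time: 48.25
tool_pos: [557.2, 60.6, 58.7]
tcp_rot: [-3.139, -0.001, -1.384]
contact_force: [-0.3, 0.0, -0.9]
grip_width: 33.9
t 48.25 pos [557.2  60.6  58.7] F [-0.3  0.  -0.9] w 33.9 | fullscale xyz [-0.04  0.   -0.13] ang [0.   0.02 0.  ] q [-0.03  0.59  1.63 -0.    0.92  1.36]
```

```bash
python3 -m jog '{"xyz":[[-0.05,0,-0.12],[0,0,-0.1],[0,0,-0.1]],"angular":[[0,0.02,0],[0,0,0],[0,0,0]]}' 1
python3 d.py 556.5 60.6 56 -79.3
```

```text
time: 48.55
tool_pos: [556.5, 60.7, 55.7]
tcp_rot: [-3.14, -0.001, -1.384]
contact_force: [-7.7, -0.4, 24.0]
grip_width: 33.5
t 48.55 pos [556.5  60.7  55.7] F [-7.7 -0.4 24. ] w 33.5 | fullscale xyz [-0.   -0.01  0.02] ang [ 0.01  0.02 -0.  ] q [-0.03  0.59  1.64 -0.    0.91  1.36]
```

Touched down at exactly the original pose. Releasing and lifting.

```bash
python3 -m jog '{"xyz":[[0,0,0.03],[0,0,0],[0,0,0],[0,0,0]],"angular":[[0,0,0],[0,0,0],[0,0,0],[0,0,0]]}' -0.3
python3 -m jog '{"xyz":[[0,0,0.4],[0,0,0.6],[0,0,0.8],[0,0,0.8],[0,0,0.8],[0,0,0.8],[0,0,0.8],[0,0,0.8],[0,0,0.8],[0,0,0]],"angular":[[0,0,0],[0,0,0],[0,0,0],[0,0,0],[0,0,0],[0,0,0],[0,0,0],[0,0,0],[0,0,0],[0,0,0]]}'
python3 d.py 443.4 -392.1 190 -101.2
python3 - <<'E'
from h import *
import pickle
p=camera_params('wrist');cv2.imwrite('pics/w11.png',capture('wrist')[:,:,::-1]);pickle.dump(p,open('w11.pkl','wb'))
E
```

```text
time: 48.95
tool_pos: [557.3, 60.7, 57.6]
tcp_rot: [-3.137, -0.002, -1.384]
contact_force: [-0.1, 0.2, 0.3]
grip_width: 58.6
time: 49.95
tool_pos: [557.5, 60.7, 202.7]
tcp_rot: [-3.132, -0.003, -1.384]
contact_force: [0.7, 0.5, 0.1]
grip_width: 59.7
t 49.95 pos [557.5  60.7 202.7] F [0.7 0.5 0.1] w 59.7 | fullscale xyz [ -5.7  -22.64  -0.64] ang [ 0.03  0.09 -3.65] q [-0.03  0.42  1.47 -0.    1.24  1.36]
```

View pics/w11.png

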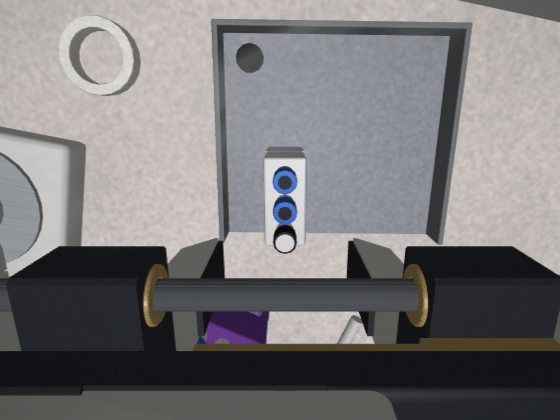

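The slim carrier is back in the same position relative to the bay as before (caps and bay corners both shifted by about (1,8) px between views). Now the wide one.

```bash
python3 -m jog '{"xyz":[[-0.15,-0.5,0.05],[-0.2,-0.8,0.05],[-0.24,-0.95,0.05],[-0.24,-0.95,0.05],[-0.24,-0.95,0.05],[-0.24,-0.95,0.05],[-0.24,-0.95,0.05],[-0.24,-0.95,0.05],[-0.24,-0.95,0.05],[-0.24,-0.95,0.05]],"angular":[[0.03,0.09,-0.1],[0,0,-0.15],[0,0,-0.15],[0,0,-0.15],[0,0,-0.15],[0,0,-0.15],[0,0,-0.15],[0,0,-0.15],[0,0,-0.15],[0,0,-0.15]]}' -0.61
python3 -m jog '{"xyz":[[-0.24,-0.95,0.05],[-0.24,-0.95,0.05],[-0.24,-0.95,0.05],[-0.24,-0.95,0.05],[-0.24,-0.95,0.05],[-0.24,-0.95,0.05],[-0.24,-0.95,0.05],[-0.24,-0.95,0.05],[-0.24,-0.95,0.05],[-0.24,-0.9,0]],"angular":[[0,-0.15,-0.17],[0,-0.1,-0.17],[0,0,-0.17],[0,0,-0.17],[0,0,-0.17],[0,0,-0.17],[0,0,-0.17],[0,0,-0.17],[0,0,-0.17],[0,0,-0.17]]}'
python3 d.py 443.4 -392.1 190 -101.2
```

```text
time: 51.0
tool_pos: [500.9, -131.5, 203.9]
tcp_rot: [3.123, 0.007, -1.55]
contact_force: [-0.6, 0.5, -0.0]
grip_width: 74.0
time: 52.0
tool_pos: [436.7, -336.8, 205.0]
tcp_rot: [3.132, 0.013, -1.754]
contact_force: [0.3, 0.3, 0.4]
grip_width: 73.9
t 52.0 pos [ 436.7 -336.8  205. ] F [0.3 0.3 0.4] w 73.9 | fullscale xyz [ 0.34 -2.76 -0.75] ang [-0.14 -0.06 -0.12] q [-0.8   0.42  1.47  0.01  1.27  0.95]
```

```bash
python3 -m jog '{"xyz":[[0.1,-0.5,0],[0.15,-0.6,0],[0.1,-0.5,0],[0,-0.4,0],[0,-0.2,0],[0,0,0],[0,0,0]],"angular":[[-0.07,-0.03,-0.06],[-0.07,-0.03,-0.06],[0,0,0],[0,0,0],[0,0,0],[0,0,0],[0,0,0]]}'
python3 d.py 443.4 -392.1 54.5 -101.2
```

```text
time: 52.7
tool_pos: [441.3, -385.6, 202.4]
tcp_rot: [3.138, 0.002, -1.771]
contact_force: [0.4, -0.1, 0.0]
grip_width: 74.0
t 52.7 pos [ 441.3 -385.6  202.4] F [ 0.4 -0.1  0. ] w 74.0 | fullscale xyz [ 0.1  -0.32 -7.4 ] ang [-0.03 -0.03  0.05] q [-0.85  0.48  1.38 -0.    1.29  0.92]
```

```bash
python3 -m jog '{"xyz":[[0.1,-0.35,-0.5],[0.03,-0.05,-0.7],[0.03,-0.05,-0.7],[0.03,-0.05,-0.7],[0.02,-0.05,-0.6],[0.02,-0.03,-0.4],[0,0,0],[0,0,0]],"angular":[[-0.03,-0.03,0.05],[0,0,0],[0,0,0],[0,0,0],[0,0,0],[0,0,0],[0,0,0],[0,0,0]]}'
python3 d.py 443.4 -392.1 54.5 -101.2
```

```text
time: 53.5
tool_pos: [447.0, -396.9, 125.1]
tcp_rot: [-3.141, -0.001, -1.761]
contact_force: [0.1, -0.0, -0.9]
grip_width: 74.0
t 53.5 pos [ 447.  -396.9  125.1] F [ 0.1 -0.  -0.9] w 74.0 | fullscale xyz [-0.18  0.24 -3.53] ang [ 0.01  0.   -0.05] q [-0.85  0.57  1.46 -0.    1.12  0.91]
```

```bash
python3 -m jog '{"xyz":[[-0.18,0.22,-0.2],[0,0,-0.4],[0,0,-0.5],[0,0,-0.5],[0,0,-0.5],[0,0,-0.4],[0,0,-0.2],[0,0,0],[0,0,0]],"angular":[[0,0,-0.05],[0,0,0],[0,0,0],[0,0,0],[0,0,0],[0,0,0],[0,0,0],[0,0,0],[0,0,0]]}'
python3 d.py 443.4 -392.1 54.5 -101.2
```

```text
time: 54.4
tool_pos: [443.3, -392.2, 67.1]
tcp_rot: [-3.14, -0.002, -1.767]
contact_force: [-0.9, -0.1, -0.0]
grip_width: 74.2
t 54.4 pos [ 443.3 -392.2   67.1] F [-0.9 -0.1 -0. ] w 74.2 | fullscale xyz [ 0.    0.01 -0.63] ang [0.02 0.01 0.  ] q [-0.85  0.62  1.53 -0.    0.98  0.91]
```

```bash
python3 -m jog '{"xyz":[[0,0,-0.25],[0,0,-0.25],[0,0,-0.15],[0,0,0],[0,0,0]],"angular":[[0.02,0.01,0],[0,0,0],[0,0,0],[0,0,0],[0,0,0]]}'
python3 d.py 443.4 -392.1 54.5 -101.2
```

```text
time: 54.9
tool_pos: [443.8, -392.8, 53.9]
tcp_rot: [-3.14, -0.001, -1.767]
contact_force: [-0.6, -0.1, 0.1]
grip_width: 73.7
t 54.9 pos [ 443.8 -392.8   53.9] F [-0.6 -0.1  0.1] w 73.7 | fullscale xyz [-0.02  0.03  0.03] ang [0.02 0.02 0.01] q [-0.85  0.64  1.54  0.    0.96  0.91]
```

```bash
python3 -m jog '{"xyz":[[-0.04,0.05,0],[0,0,0],[0,0,0],[0,0,0],[0,0,0],[0,0,0]],"angular":[[0.02,0.02,0.01],[0,0,0],[0,0,0],[0,0,0],[0,0,0],[0,0,0]]}' 1
python3 d.py 443.4 -392.1 54.5 -101.2
python3 -m jog '{"xyz":[[0,0,0.3],[0,0,0.5],[0,0,0.6],[0,0,0.6],[0,0,0.6],[0,0,0.6],[0,0,0.6],[0,0,0.6],[0,0,0.6],[0,0,0]],"angular":[[0,0,0],[0,0,0],[0,0,0],[0,0,0],[0,0,0],[0,0,0],[0,0,0],[0,0,0],[0,0,0],[0,0,0]]}' 1
python3 d.py 570.3 -30.8 160 -81.8
```

```text
time: 55.5
tool_pos: [443.1, -391.9, 54.3]
tcp_rot: [3.142, 0.0, -1.766]
contact_force: [-0.4, -0.4, 0.4]
grip_width: 51.7
t 55.5 pos [ 443.1 -391.9   54.3] F [-0.4 -0.4  0.4] w 51.7 | fullscale xyz [ 0.02 -0.01  0.01] ang [-0.   -0.   -0.01] q [-0.85  0.64  1.54  0.    0.96  0.91]
time: 56.5
tool_pos: [443.0, -391.7, 164.7]
tcp_rot: [-3.14, -0.001, -1.766]
contact_force: [-0.5, -0.6, -1.9]
grip_width: 51.7
t 56.5 pos [ 443.  -391.7  164.7] F [-0.5 -0.6 -1.9] w 51.7 | fullscale xyz [ 6.37 18.04 -0.24] ang [0.01 0.01 3.23] q [-0.85  0.51  1.43  0.    1.2   0.91]
```

```bash
python3 -m jog '{"xyz":[[0.15,0.4,0.05],[0.25,0.7,0.05],[0.33,0.9,0.05],[0.33,0.9,0.05],[0.33,0.9,0.05],[0.33,0.9,0.05],[0.33,0.9,0.05],[0.33,0.9,0.05],[0.33,0.9,0.05],[0.33,0.9,0.05]],"angular":[[0,0.01,0.1],[0,0,0.15],[0,0,0.15],[0,0,0.15],[0,0,0.15],[0,0,0.15],[0,0,0.15],[0,0,0.15],[0,0,0.15],[0,0,0.15]]}' 1
python3 -m jog '{"xyz":[[0.33,0.9,0],[0.33,0.9,0],[0.33,0.9,0],[0.33,0.9,0],[0.33,0.9,0],[0.33,0.9,0],[0.3,0.8,0],[0.2,0.5,0],[0.1,0.3,0],[0,0,0]],"angular":[[0,-0.15,0.16],[0,-0.1,0.16],[0,0,0.16],[0,0,0.16],[0,0,0.16],[0,0,0.16],[0,0,0.16],[0,0,0.16],[0,0,0.16],[0,0,0]]}' 1
python3 d.py 570.3 -30.8 150 -81.8
```

```text
time: 57.5
tool_pos: [503.6, -208.5, 169.0]
tcp_rot: [3.131, 0.008, -1.6]
contact_force: [0.5, -0.4, -2.8]
grip_width: 51.8
time: 58.5
tool_pos: [552.2, -46.9, 163.0]
tcp_rot: [-3.139, 0.018, -1.424]
contact_force: [0.1, 0.1, -3.1]
grip_width: 51.9
t 58.5 pos [552.2 -46.9 163. ] F [ 0.1  0.1 -3.1] w 51.9 | fullscale xyz [ 0.91  0.8  -0.65] ang [-0.17  0.   -0.03] q [-0.23  0.45  1.54  0.02  1.16  1.18]
```

```bash
python3 -m jog '{"xyz":[[0.3,0.2,-0.2],[0.3,0.3,-0.2],[0.2,0.2,-0.3],[0.1,0.05,-0.2],[0,0,0],[0,0,0]],"angular":[[-0.09,0,-0.02],[-0.08,0,-0.01],[0,0,0],[0,0,0],[0,0,0],[0,0,0]]}' 1
python3 d.py 570.3 -30.8 56 -81.8
```

```text
time: 59.1
tool_pos: [571.2, -32.2, 142.4]
tcp_rot: [3.14, -0.002, -1.43]
contact_force: [0.2, -0.5, -3.3]
grip_width: 51.9
t 59.1 pos [571.2 -32.2 142.4] F [ 0.2 -0.5 -3.3] w 51.9 | fullscale xyz [-0.04  0.07 -4.32] ang [ 0.02 -0.01  0.03] q [-0.19  0.5   1.51 -0.    1.13  1.24]
```

```bash
python3 -m jog '{"xyz":[[-0.04,0.07,-0.4],[0,0,-0.6],[0,0,-0.6],[0,0,-0.6],[0,0,-0.6],[0,0,-0.4],[0,0,-0.2],[0,0,0],[0,0,0]],"angular":[[0.02,0,0.03],[0,0,0],[0,0,0],[0,0,0],[0,0,0],[0,0,0],[0,0,0],[0,0,0],[0,0,0]]}' 1
python3 d.py 570.3 -30.8 56 -81.8
```

```text
time: 60.0
tool_pos: [569.1, -31.4, 67.2]
tcp_rot: [3.138, 0.001, -1.428]
contact_force: [-0.1, 0.9, -1.5]
grip_width: 52.0
t 60.0 pos [569.1 -31.4  67.2] F [-0.1  0.9 -1.5] w 52.0 | fullscale xyz [ 0.06  0.03 -0.56] ang [-0.01 -0.03  0.  ] q [-0.19  0.59  1.59  0.    0.96  1.24]
```

```bash
python3 -m jog '{"xyz":[[0.06,0.03,-0.2],[0,0,-0.15],[0,0,-0.1],[0,0,0]],"angular":[[-0.01,-0.03,0],[0,0,0],[0,0,0],[0,0,0]]}' 1
python3 d.py 570.3 -30.8 56 -81.8
```

```text
time: 60.4
tool_pos: [571.4, -30.9, 58.9]
tcp_rot: [-3.139, -0.001, -1.428]
contact_force: [1.0, -0.1, -2.2]
grip_width: 52.1
t 60.4 pos [571.4 -30.9  58.9] F [ 1.  -0.1 -2.2] w 52.1 | fullscale xyz [-0.05  0.   -0.14] ang [0.01 0.03 0.  ] q [-0.19  0.6   1.6  -0.    0.93  1.24]
```

```bash
python3 -m jog '{"xyz":[[-0.07,0,-0.12],[0,0,-0.1],[0,0,-0.1]],"angular":[[0.01,0.03,0],[0,0,0],[0,0,0]]}' 1
python3 d.py 570.3 -30.8 56 -81.8
```

```text
time: 60.7
tool_pos: [570.2, -30.9, 55.2]
tcp_rot: [-3.141, -0.0, -1.428]
contact_force: [-8.3, 1.0, 27.0]
grip_width: 51.7
t 60.7 pos [570.2 -30.9  55.2] F [-8.3  1.  27. ] w 51.7 | fullscale xyz [0.01 0.01 0.04] ang [0.   0.01 0.  ] q [-0.19  0.61  1.6   0.    0.93  1.24]
```

```bash
python3 -m jog '{"xyz":[[0,0,0.03],[0,0,0],[0,0,0],[0,0,0]],"angular":[[0,0,0],[0,0,0],[0,0,0],[0,0,0]]}' -0.61
python3 -m jog '{"xyz":[[0,0,0.4],[0,0,0.6],[0,0,0.8],[0,0,0.8],[0,0,0.8],[0,0,0.8],[0,0,0.8],[0,0,0.8],[0,0,0.8],[0,0,0.8]],"angular":[[0,0,0],[0,0,0],[0,0,0],[0,0,0],[0,0,0],[0,0,0],[0,0,0],[0,0,0],[0,0,0],[0,0,0]]}'
python3 d.py 586 14.5 289 -81.1
```

```text
time: 61.1
tool_pos: [571.3, -31.2, 57.4]
tcp_rot: [-3.137, -0.001, -1.428]
contact_force: [-0.2, 0.4, -0.6]
grip_width: 73.6
time: 62.1
tool_pos: [570.2, -31.0, 217.3]
tcp_rot: [-3.136, -0.002, -1.428]
contact_force: [0.6, -0.2, -0.9]
grip_width: 73.9
t 62.1 pos [570.2 -31.  217.3] F [ 0.6 -0.2 -0.9] w 73.9 | fullscale xyz [0.79 2.27 3.59] ang [0.01 0.05 0.12] q [-0.19  0.43  1.41  0.    1.29  1.24]
```

Now I'll go back to the first viewing pose and compare.

```bash
python3 -m jog '{"xyz":[[0.2,0.4,0.7],[0.2,0.5,0.8],[0.2,0.5,0.8],[0.15,0.5,0.7],[0.05,0.3,0.5],[0,0,0],[0,0,0]],"angular":[[0.01,0.05,0.12],[0,0,0],[0,0,0],[0,0,0],[0,0,0],[0,0,0],[0,0,0]]}'
python3 d.py 586 14.5 289 -81.1
python3 - <<'E'
from h import *
import pickle
p=camera_params('wrist');im=capture('wrist')[:,:,::-1].copy();cv2.imwrite('pics/w12.png',im);pickle.dump(p,open('w12.pkl','wb'))
crop(im,180,145,270,245,6,'pics/w12s.png')
crop(im,280,145,380,245,6,'pics/w12w.png')
E
```

```text
time: 62.8
tool_pos: [586.3, 14.1, 299.5]
tcp_rot: [-3.132, -0.003, -1.415]
contact_force: [0.5, 0.6, -0.3]
grip_width: 73.7
t 62.8 pos [586.3  14.1 299.5] F [ 0.5  0.6 -0.3] w 73.7 | fullscale xyz [-0.02  0.02 -0.52] ang [0.01 0.1  0.  ] q [-0.11  0.41  1.22 -0.    1.5   1.31]
```

View pics/w12s.png

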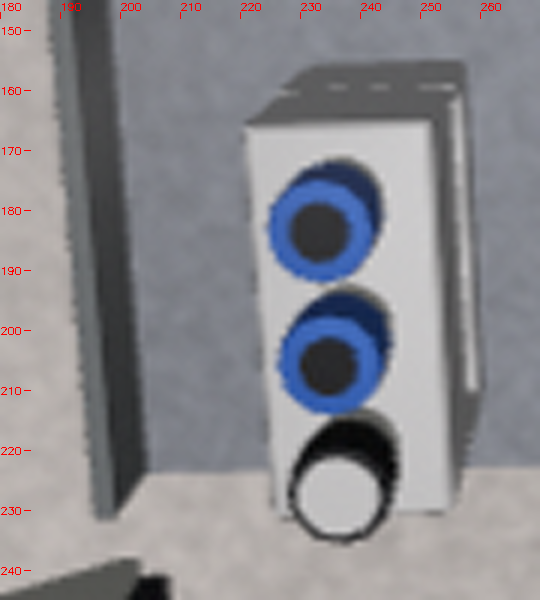

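View pics/w12w.png

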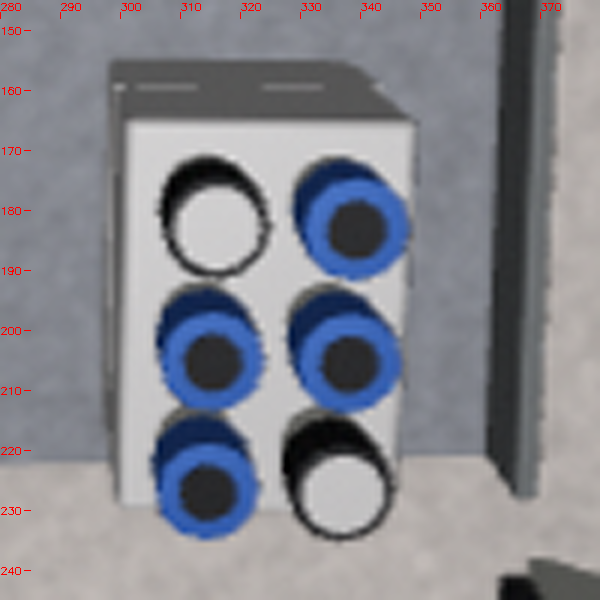

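```bash
python3 -m jog '{"xyz":[[-0.5,-0.4,0.2],[-0.8,-0.8,0.2],[-0.9,-0.9,0.1],[-0.9,-0.9,0],[-0.9,-0.9,0],[-0.9,-0.9,0],[-0.9,-0.9,0],[-0.5,-0.9,0],[0,-0.5,0],[0,0,0]],"angular":[[0,0,0],[0,0,0],[0,0,0],[0,0,0],[0,0,0],[0,0,0],[0,0,0],[0,0,0],[0,0,0],[0,0,0]]}'
python3 - <<'E'
from h import *
import pickle
im=capture('top')[:,:,::-1].copy();cv2.imwrite('pics/t12.png',im);crop(im,220,130,310,220,6,'pics/t12b.png')
cv2.imwrite('pics/s12.png',capture('scene')[:,:,::-1])
p=pickle.load(open('w12.pkl','rb'))
np.set_printoptions(suppress=True,precision=1)
def C(pts,x0,y0,s): return (np.array(pts,float)+.5)/s-.5+[x0,y0]
P=lambda pts,x0,z: pix2w('wrist',C(pts,x0,145,6),z,p)
yaw=lambda a,b: np.degrees(np.arctan2((a-b)[1],(a-b)[0]))
for nm,x0,caps,body in (('slim',180,[(320,231),(331,366),(340,496)],[(246,127),(432,121),(452,511),(275,514)]),
  ('wide',280,[(218,230),(357,229),(213,361),(349,363),(207,491),(344,494)],[(126,122),(414,121),(391,508),(119,505)])):
    c=P(caps,x0,114); b=P(body,x0,86); n=1 if nm=='slim' else 2
    print(nm,'caps',c.mean(0),yaw(c[:n].mean(0),c[-n:].mean(0)),'body',b.mean(0),yaw(b[0],b[3]),yaw(b[1],b[2]))
E
```

```text
time: 63.85
tool_pos: [445.5, -137.7, 305.1]
tcp_rot: [3.139, -0.001, -1.421]
contact_force: [-0.4, -0.1, 0.0]
grip_width: 73.7
slim caps [554.2  59.6 114. ] 11.007893999922228 body [554.4  59.6  86. ] 10.514734839979074 10.474785779973633
wide caps [569.  -31.7 114. ] 8.188332524015976 body [569.5 -31.4  86. ] 8.575840164856832 8.24999281295336
```

View pics/t12b.png

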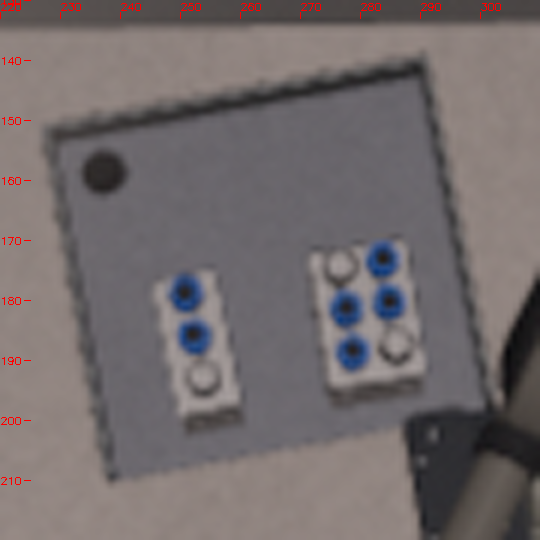

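View pics/t12.png

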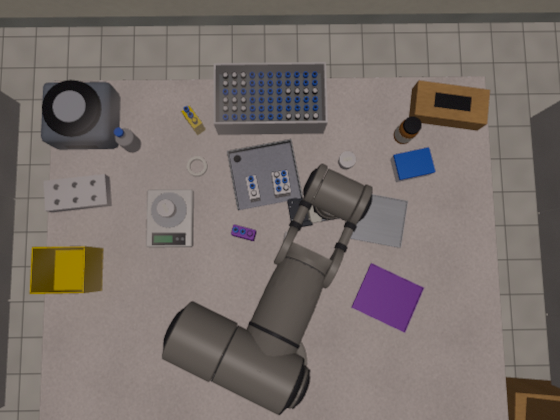

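View pics/s12.png

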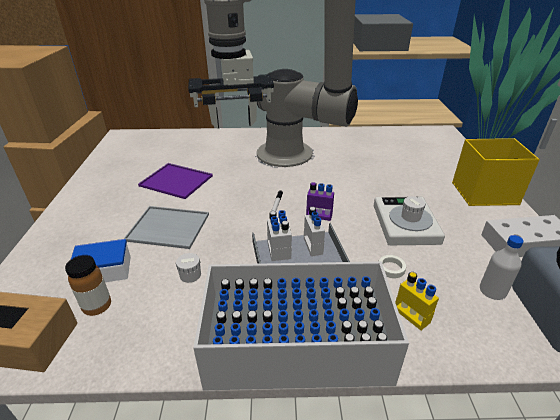

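```bash
python3 - <<'E'
from h import *
im=cv2.imread('pics/t12.png');crop(im,140,180,200,255,8,'pics/t12p.png')
c=w2pix('top',[[485.1,334.3,100]])[0];print('expected cap centre in crop',(c-[140,180]+.5)*8-.5)
E
```

```text
expected cap centre in crop [204.27443537 226.90640829]
```

View pics/t12p.png

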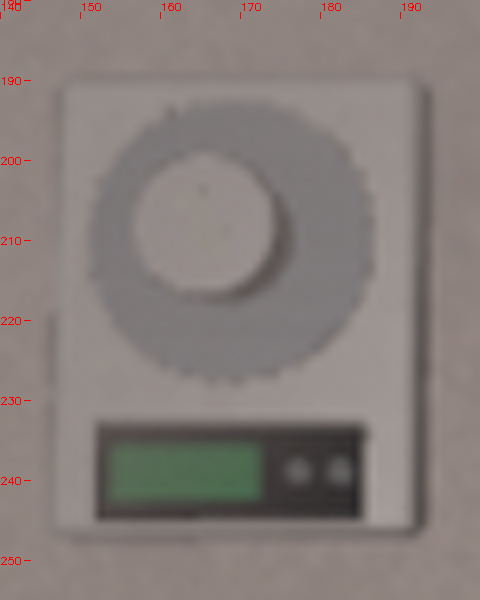

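The cap centre is at (204,223) in the crop against an expected (204,227), about 1.5 mm off, so the pot is centred. Everything stands upright, and the robot is clear. Handing in.

```bash
python3 -c "
from plant import bot
print(bot.close_job())"
```

```text
the job is handed in; nothing more can be done
None
```

The job is handed in at about 64 s of the 147 s allowed. I moved the wide and then the slim carrier upright onto the steel tray, stood the pot on the balance pan, then put the slim and the wide carrier back in the bay.

- **Carriers:** both stand upright. Compared with the first wrist-camera pictures, each is within about 1 mm in x and y and 0.5° of where it stood, and the top view agrees.
- **Pot:** it stands upright, about 1–1.5 mm from the pan's centre in the top view. The wrist camera put it within about 2 mm.
- **Everything else:** the spare pot, the stopper and the look-alikes are where they were in the final pictures. The robot was clear of everything when I handed in. The highest wrist force I read was about 28 N.
- **Disagreement:** the top and wrist cameras differed by about 3–4 mm in absolute x. I compared each position only with the same camera's earlier reading and used the wrist camera and touch-down readings for the fine positioning.

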